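Backlight check of polished beads in a clear cell

TASK

Pour all six amber beads from the green scoop into the square inspection cell where it stands on the bench, and set the scoop back down upright on the bench. Then pick the cell up by its two frosted faces only, never touching its clear faces, and hold it level and still in the light path, midway between the lamp and the screen, centred on the beam with a clear face square to the lamp, beads still inside; finish while holding it there. Leave everything else on the bench where it is.

Things in the scene. Friction and masses are not known exactly. Their poses are not given: they have to be found in the camera images.
- cell_centre (a point): Centre of the inspection cell, half-way up. The cell is an open-topped square box, 64 x 64 mm outside and 64 mm tall, walls and floor 4 mm (mouth 56 x 56 mm), 150 g, dark floor. Its own x axis runs through the two frosted (opaque milky white) faces, 64 mm apart, its own y axis through the two clear transparent faces; z up. The frosted walls cover the whole width.
- cell: The same cell, origin at the centre of its underside, 32 mm below the point above, same axes.
- scoop_bar (a point): Centre of the scoop's black cross bar, the place to grip: a bar 12 mm (along the scoop's x) by 47 mm (along y) by 16 mm tall, its centre 72 mm above the scoop's underside and over the middle of its load. Free space below the bar down to the beads, 43 mm; the side walls are 30 mm tall. Scoop's own -x axis points out of its spout, z up.
- scoop: Green bead scoop, 120 g, open on top, origin on its underside directly below the bar: 46 mm wide (inside 40), flat floor 3 mm thick from x = -30 to +34 mm, back wall to x = +37 mm. In front of the floor a ramp rises at 20 degrees to the open lip at x = -66 mm. Tipped forwards (spout down), the beads begin to roll out at about 35 degrees and all are out by about 57.
- scoop_lip (a point): Middle of the scoop's pouring lip, at the top of the ramp: 66 mm in front of the scoop's origin and 16.5 mm above its underside.
- bead0_center (a point): Centre of an amber bead, a ball 18 mm in diameter, 10 g; all six start in the scoop.
- bead1_center (a point): Centre of an amber bead, a ball 18 mm in diameter, 10 g; all six start in the scoop.
- bead2_center (a point): Centre of an amber bead, a ball 18 mm in diameter, 10 g; all six start in the scoop.
- bead3_center (a point): Centre of an amber bead, a ball 18 mm in diameter, 10 g; all six start in the scoop.
- bead4_center (a point): Centre of an amber bead, a ball 18 mm in diameter, 10 g; all six start in the scoop.
- bead5_center (a point): Centre of an amber bead, a ball 18 mm in diameter, 10 g; all six start in the scoop.
- beam_mid (a point): Middle of the light path, on the beam's axis, 95 mm above the bench top, midway between lamp window and screen. Its y axis points along the beam towards the lamp, x across the beam, z up. Both are 100 mm away along y.
- checker: The light checker, fixed: an aluminium base plate 110 x 270 x 12 mm, with a black lamp (90 mm wide, top 140 mm above the bench, pale yellow window) at its +y end and a white screen (96 mm wide, top 145 mm above the bench, red square outline) at its -y end. Origin at the centre of its underside.
- rotary_tool: Grey rotary tool lying on the bench, 170 mm long, 46 mm thick; a bystander.
- glue: Small bottle with a green cap, 40 mm across, 85 mm tall; a bystander.
- drum0: Brown sanding drum, a ring 20 mm across and 15 mm tall; a bystander.
- drum1: Brown sanding drum, a ring 20 mm across and 15 mm tall; a bystander.
- drum2: Brown sanding drum, a ring 20 mm across and 15 mm tall; a bystander.
- jar: Empty steel cup, 68 mm across, 70 mm tall; a bystander, not for the beads.

How it is judged:
By the outcome, as a careful person would: the job done as asked, in the order asked, and still so for the second after the job is handed in, while the arm keeps its last pose, push and grip.
It also fails if it takes over 72 s, if anything falls off the work surface, if the arm or the gripper's body presses on something with over 40 N, if the wrist force passes 120 N, or if a joint passes its speed limit or range.

ROBOT

A 7-joint arm with a two-finger parallel gripper is mounted at the origin on the work surface. World frame = base frame: x ahead of the robot, y to its left, z up, the work surface at z = 0. Lengths are in m, angles in rad, forces in N, time in s.
With the tool pointing down it reaches from about 0.425 to 0.925 m from the base axis. Payload 6.8 kg.
Tool frame: the origin (TCP) lies between the finger pads; the fingertips stand 14 mm ahead of it and the grasp point (between the pads) lies 5 mm behind it; z points along the fingers, y is the line along which they close (so a half turn about z gives the same grasp; the last joint's range is limited). The gripper opens to 85 mm and grips with 20 to 120 N. Pads are 22 mm wide; open, the fingers measure 114 mm over their backs; the gripper's body (76 mm by 85 mm) begins 54 mm behind the grasp point. The pads swing forward as they close: fully open they stand 13 mm farther back than shut.
Start: joints at [-1.22, 0.477, 0.022, 1.555, -0.011, 1.109, -0.083], TCP at [0.299, 0.605, 0.245] pointing down, gripper open.
Joint ranges: [-2.96, 2.96], [-0.34, 2.1], [-1.41, 1.46], [0.24, 2.44], [-1.37, 4.51], [0.17, 1.92], [-2.96, 2.96]. Speed limits (rad/s): [2.39, 2.39, 3.14, 3.14, 3.14, 3.14, 3.14].

INTERFACE

Orientations are given as a rotation vector (axis times angle).
In Python, from bench import r, eyes, ticket gives the robot as it stands. The module is installed in compiled form; this text tells all that it offers.
- The arm moves only by the tool arm_command, never from a script. Its argument "plan" is text: rows parted by semicolons, each of 4 numbers parted by spaces: the shift along the tool's x, y, z in m, then the turn about the tool's z in degrees. In form: tx ty tz yaw; .... A call has 1 to 20 rows; each row shifts and turns the commanded pose from where the row before left it, along the tool's axes as they then stand; what a row does not reach is not made up. A row lasts 1/8 s, in which the tool goes at most 62.5 mm and 10.7 degrees, less where a joint would pass 70% of its speed; a pose out of reach is approached as far as the arm can. A call is refused whole if a number of a shift passes 0.0625 or a number of a turn 10.7, either way. A call with a gripper value outside its range is refused whole. "hand" is the closure, from -1 (fully open) to 1 (shut), set as the call begins (left out, the last holds). The fingers move at their own pace and stop on an object; "grip_force" is the grip in N (left out, the last holds). Time passes only in rows, so rows that do not move let the fingers close. It gives the time, the measured TCP pose, the force, the opening and the grip force at its end, in the units of the state.
- r.get_obs(): the state, without advancing time (a new reading comes with each control period).
- eyes.grab_frame(name): name is "scene" or "top" or "wrist"; returns (picture, depth): 420x560x3 uint8, red, green, blue; 420x560 float32, m along the optical axis (not along the pixel's ray), 0 where there is no reading.
- eyes.calibration(name): a dict with "fov_y" (degrees; the focal length in pixels is half the picture's height over the tangent of half this angle, whatever the lens; pixels are square), "cx", "cy" (the principal point, pixels), "k1" (the pictures are not rectified: a ray, as slopes to the right and down, at radius r is drawn at 1 + k1 r^2 times it, then the intrinsics apply), "origin" and "attitude" of the camera in the world; the wrist camera has in their place "tool_from_camera" (4x4, takes a point from camera to tool coordinates, whose origin is the TCP and whose axes are the flange's). Camera axes: x right, y up, looking along -z (the intrinsics and any distortion apply to the point x, -y, -z); pixel columns grow to the right and rows downward; lengths in m; the calibration is good to about 2 mm. A picture is of the moment at which its call begins: read the wrist's pose just before it. calibration takes no time and is no camera call.
- ticket.hand_in(): hands the job in; it is judged then, once.
The state is a dict: "clock": time; "joints": joint angles; "qvel": joint speeds; "tau": joint torques, N m; "tcp_pos": TCP position; "orientation": TCP orientation; "contact_force": force on the tool from outside, world axes, zero at the start; "moment": the same for the moment, N m; "grip_width": finger opening in m; "gripper_force": force on a finger pad.
Only numpy, scipy, OpenCV 4.12 (cv2) and the standard library are available. Lean on these libraries where they do the work, as an engineer would, in place of code of your own. Each camera call takes 0.05 s, during which the arm holds its last target. There are 200 camera calls.

## Working session

There is one attempt and no reset: what is moved stays moved. The work goes in short steps, Python scripts to look and compute and a tool call to move; the robot and the scene stay as the last step left them, time stands still between calls to the robot, and variables do not carry over. Pictures are saved under pics/ and viewed, at most 10 in all, crops included, and the job is handed in when it is done.

Besides the shell and the picture viewer there is one more tool, called after ">>>" as name(argument=value, ...) on one line, values as JSON. arm_command: Moves the arm, as the interface text tells. Its arguments: {"type":"object","properties":{"plan":{"type":"string"},"hand":{"type":"number"},"grip_force":{"type":"number"}},"required":["plan"]}

```bash
mkdir -p pics; cat > h.py <<'E'
import numpy as np, cv2
from scipy.spatial.transform import Rotation as R
from bench import r, eyes, ticket
def grab(n, save=None):
    o=r.get_obs(); im,d=eyes.grab_frame(n); c=eyes.calibration(n)
    if n=='wrist':
        T=np.eye(4); a=np.array(o['orientation']); T[:3,:3]=R.from_rotvec(a).as_matrix(); T[:3,3]=o['tcp_pos']
        M=T@np.array(c['tool_from_camera'])
    else:
        M=np.eye(4); A=np.array(c['attitude'],float)
        M[:3,:3]=A if A.shape==(3,3) else R.from_rotvec(A).as_matrix() if A.size==3 else R.from_quat(A).as_matrix()
        M[:3,3]=c['origin']
    if save: cv2.imwrite('pics/'+save,im[:,:,::-1])
    return im,d,c,M
def rays(px,c):
    f=210/np.tan(np.radians(c['fov_y'])/2)
    K=np.array([[f,0,c['cx']],[0,f,c['cy']],[0,0,1]])
    u=cv2.undistortPoints(np.array(px,float).reshape(-1,1,2),K,np.array([c['k1'],0,0,0.]))[:,0]
    return np.c_[u[:,0],-u[:,1],-np.ones(len(u))]
def onplane(px,c,M,z):
    d=rays(px,c)@M[:3,:3].T; o=M[:3,3]
    return o+d*((z-o[2])/d[:,2])[:,None]
def cloud(d,c,M):
    v,u=np.mgrid[:420,:560]; q=rays(np.c_[u.ravel(),v.ravel()],c)*d.reshape(-1,1)
    return (q@M[:3,:3].T+M[:3,3]).reshape(420,560,3)
E
python3 - <<'E'
from h import *
print({k:np.round(v,3) for k,v in r.get_obs().items()})
for n in('top','scene'):
    im,d,c,M=grab(n,n+'0.png'); print(n,c)
    np.savez(n+'0.npz',im=im,d=d,M=M)
E
```

```text
{'clock': np.float64(0.0), 'joints': array([-1.22 ,  0.478,  0.022,  1.556, -0.011,  1.109, -0.083]), 'qvel': array([ 0.001, -0.   ,  0.   ,  0.   , -0.001, -0.   , -0.001]), 'tau': array([ 1.0000e-03, -5.9646e+01,  1.6080e+00, -2.8120e+01,  1.2000e-02,
        9.0000e-03, -0.0000e+00]), 'tcp_pos': array([0.299, 0.605, 0.244]), 'orientation': array([-7.140e-01, -3.059e+00,  3.000e-03]), 'contact_force': array([ 0.268, -0.349, -0.004]), 'moment': array([-0.051, -0.012,  0.017]), 'gripper_force': np.float64(0.0), 'grip_width': np.float64(0.085)}
top {'fov_y': 49.059561708371376, 'cx': 274.1717362425787, 'cy': 206.9022211450378, 'k1': -0.12457491011946337, 'origin': array([0.47033487, 0.07154559, 1.01824065]), 'attitude': array([ 0.11173234, -0.04163913, -1.59915619])}
scene {'fov_y': 46.16022397610128, 'cx': 288.5649261240719, 'cy': 208.0209421179453, 'k1': -0.09479716102954441, 'origin': array([ 1.02023655, -0.45327825,  0.73500948]), 'attitude': array([0.81389167, 0.28630229, 0.64885029])}
```

View pics/top0.png

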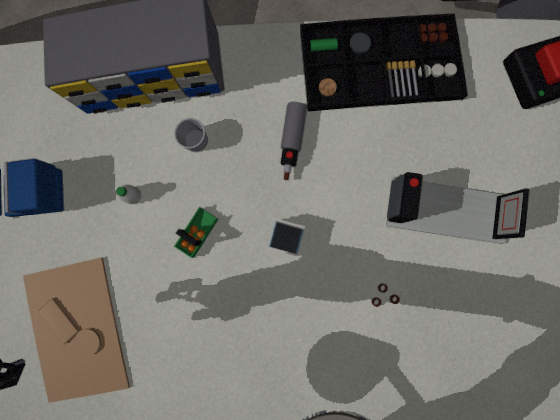

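View pics/scene0.png

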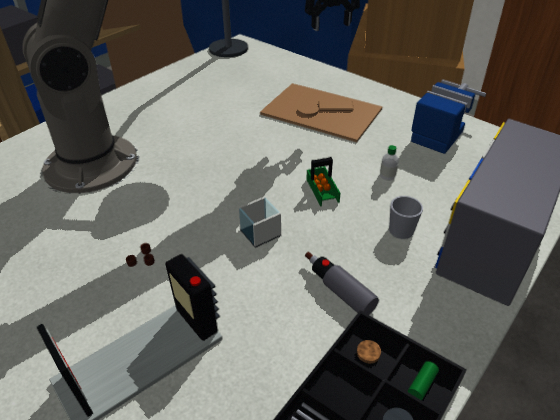

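```bash
python3 - <<'E'
from h import *
def rect(P,n):
    P=P[:,:2].astype(np.float32); (c,s,a)=cv2.minAreaRect(P*1000); print(n,len(P),np.round(c,1),np.round(s,1),round(a,1)); print('   box',np.round(cv2.boxPoints((c,s,a)),0).tolist())
for n in('top','scene'):
    D=np.load(n+'0.npz'); im,d,M=D['im'],D['d'],D['M']; c=eyes.calibration(n); X=cloud(d,c,M); ok=d>0
    hsv=cv2.cvtColor(im,cv2.COLOR_RGB2HSV); H,S,V=[hsv[...,i].astype(int) for i in range(3)]
    near=lambda x,y,rr: ok&(np.hypot(X[...,0]-x,X[...,1]-y)<rr)
    print(n,'bench z',np.round(np.median(X[...,2][near(.45,.05,.03)]),4))
    g=ok&(H>50)&(H<85)&(S>120)&(V>40)&(X[...,2]<.06)&(X[...,2]>.002)
    k,l,st,ce=cv2.connectedComponentsWithStats(g.astype(np.uint8))
    for i in range(1,k):
        if st[i,4]>120:
            P=X[l==i]; print(np.round(P.mean(0),3)); 
            if P[:,0].mean()<.6: rect(P,'green'); Pg=P
    sc=Pg.mean(0)
    nr=near(sc[0],sc[1],.09)
    b=nr&(V<60)&(X[...,2]>.055)&(X[...,2]<.09); rect(X[b],'bar'); print(np.round(X[b].mean(0),4), X[b][:,2].max())
    a=nr&(H<20)&(S>150)&(V>90)&(X[...,2]<.06); print('amber',np.round(X[a].mean(0),3))
    px=(286,238) if n=='top' else (260,222)
    v,u=np.mgrid[:420,:560]; loc=ok&(np.hypot(u-px[0],v-px[1])<45)
    w=loc&(X[...,2]>.012)&(X[...,2]<.072); rect(X[w],'cell walls'); print(np.percentile(X[w][:,2],[5,50,95,99]))
    w=loc&(X[...,2]>.055)&(X[...,2]<.072); rect(X[w],'cell rim')
    q=loc&(V<70)&(S<140) ; rect(X[q],'cell dark'); print(np.percentile(X[q][:,2],[5,50,95]))
    L=ok&(X[...,2]>.13)&(X[...,2]<.15)&(X[...,0]>.3)&(X[...,0]<.75)&(X[...,1]<-.1)&(X[...,1]>-.5)
    k,l,st,ce=cv2.connectedComponentsWithStats(L.astype(np.uint8))
    for i in range(1,k):
        if st[i,4]>40: rect(X[l==i],'tall')
    p=ok&(X[...,2]>.008)&(X[...,2]<.016)&(X[...,0]>.3)&(X[...,0]<.75)&(X[...,1]<-.1)&(X[...,1]>-.5)
    k,l,st,ce=cv2.connectedComponentsWithStats(p.astype(np.uint8))
    for i in range(1,k):
        if st[i,4]>1000: rect(X[l==i],'plate')
    if n=='top':
        cv2.imwrite('pics/crop.png',cv2.resize(im[180:270,160:320],(800,450),interpolation=cv2.INTER_CUBIC)[:,:,::-1])
E
```

```text
top bench z -0.0006
[ 0.936 -0.009  0.026]
[0.529 0.282 0.016]
green 561 [518.5 288.3] [ 45.5 100.5] 55.7
   box [[464.0, 298.0], [547.0, 241.0], [573.0, 279.0], [490.0, 335.0]]
bar 146 [506.7 296. ] [45.8 12.2] 55.8
   box [[489.0, 280.0], [499.0, 274.0], [525.0, 311.0], [515.0, 318.0]]
[0.5056 0.2938 0.0778] 0.08469155863987643
amber [0.502 0.296 0.019]
cell walls 295 [501.7  90.2] [63.9 64. ] 73.2
   box [[462.0, 69.0], [523.0, 50.0], [542.0, 112.0], [480.0, 130.0]]
[0.0218649  0.06270344 0.06539705 0.0666029 ]
cell rim 235 [501.7  90.2] [63.9 64. ] 73.2
   box [[462.0, 69.0], [523.0, 50.0], [542.0, 112.0], [480.0, 130.0]]
cell dark 681 [501.5  90. ] [57.  56.2] 72.7
   box [[466.0, 71.0], [520.0, 54.0], [537.0, 109.0], [483.0, 126.0]]
[0.00068303 0.00365712 0.01122056]
tall 848 [ 571.2 -155.2] [35.7 90.5] 78.4
   box [[523.0, -164.0], [612.0, -182.0], [619.0, -147.0], [530.0, -129.0]]
tall 419 [ 531. -374.] [13.9 95.1] 79.4
   box [[483.0, -372.0], [576.0, -390.0], [579.0, -376.0], [485.0, -358.0]]
plate 3863 [ 549.3 -271.1] [268.6 110.5] 79.3
   box [[470.0, -393.0], [579.0, -41
[... 483 characters left out ...]
 [543.0, 111.0], [477.0, 132.0]]
[0.01594904 0.04427017 0.06398118 0.06544203]
cell rim 400 [499.6  89.7] [66.7 68.3] 73.2
   box [[457.0, 68.0], [523.0, 48.0], [542.0, 112.0], [476.0, 132.0]]
cell dark 212 [510.7  70.3] [87.1 43.7] 29.7
   box [[462.0, 68.0], [484.0, 30.0], [559.0, 73.0], [538.0, 111.0]]
[0.00071214 0.01122961 0.04839536]
tall 1014 [ 571.7 -154.6] [38.2 90.6] 79.1
   box [[524.0, -165.0], [613.0, -182.0], [620.0, -144.0], [531.0, -127.0]]
tall 519 [ 530.3 -375.3] [12.2 96.8] 79.7
   box [[482.0, -373.0], [577.0, -390.0], [579.0, -378.0], [484.0, -361.0]]
plate 7918 [ 548.4 -271.6] [270.6 112.7] 79.6
   box [[469.0, -395.0], [579.0, -415.0], [628.0, -149.0], [517.0, -128.0]]
```

View pics/crop.png

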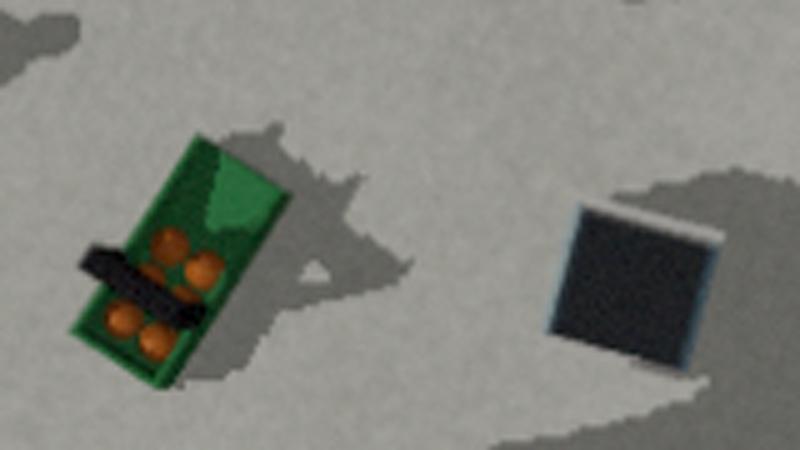

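>>> arm_command(plan="0 0 -0.06 0;0 0 -0.06 0;0 0 -0.06 0;0 0 -0.06 0;0 0 -0.06 0;0 0 -0.06 0;0 0 -0.06 0;0 0 -0.06 0;0 0 -0.06 0;0 0 -0.06 0")

```text
clock: 1.35
tcp_pos: [0.2744, 0.5564, 0.7303]
orientation: [0.704, 3.015, 0.248]
contact_force: [-0.0, 0.4, -0.6]
grip_width: 0.0854
gripper_force: 0.0
```

>>> arm_command(plan="0 0 -0.06 0;0 0 -0.06 0;0 0 -0.06 0;0 0 -0.06 0;0 0 -0.06 0;0 0 -0.06 0;0 0 -0.06 0;0 0 -0.06 0")

```text
clock: 2.35
tcp_pos: [0.218, 0.4483, 0.8746]
orientation: [0.661, 2.909, 0.638]
contact_force: [1.8, 0.1, -1.0]
grip_width: 0.0854
gripper_force: 0.0
```

>>> arm_command(plan="0 0 0.06 0;0 0 0.06 0;0 0 0.06 0;0 0 0.06 0")

```text
clock: 2.85
tcp_pos: [0.2659, 0.5368, 0.6551]
orientation: [0.674, 2.905, 0.638]
contact_force: [-0.3, 1.5, 0.6]
grip_width: 0.0853
gripper_force: 0.0
```

```bash
python3 - <<'E'
from h import *
o=r.get_obs();print(np.round(o['joints'],3),np.round(o['tcp_pos'],4)); print(np.round(R.from_rotvec(o['orientation']).as_matrix(),3))
E
```

```text
[-1.843 -0.029  0.592  1.357  0.068  1.38  -0.131] [0.2659 0.5368 0.6551]
[[-0.898  0.401  0.179]
 [ 0.439  0.815  0.378]
 [ 0.005  0.418 -0.908]]
```

```bash
cat >> h.py <<'E'
def st():
    o=r.get_obs(); Rm=R.from_rotvec(o['orientation']).as_matrix(); z=Rm[:,2]
    print('t',round(float(o['clock']),2),'tcp',np.round(o['tcp_pos'],4),'tilt %.1f az %.1f'%(np.degrees(np.arccos(-z[2])),np.degrees(np.arctan2(z[1],z[0]))),'ylift %.2f'%np.degrees(np.arcsin(Rm[2,1])),'yaz %.1f'%np.degrees(np.arctan2(Rm[1,1],Rm[0,1])),'j',np.round(o['joints'],2))
    return o,Rm
def to(w):
    o,Rm=st(); d=Rm.T@(np.array(w)-o['tcp_pos']); print('tool shift to',w,np.round(d,4),'rows',np.ceil(np.linalg.norm(d)/.06))
E
python3 - <<'E'
from h import *
c=eyes.calibration('scene'); M=np.load('scene0.npz')['M']
print(onplane([(228,47),(85,180)],c,M,0))
to([-.16,.42,.42])
to([-.05,.13,.42])
E
```

```text
[[-2.34582192e-01  7.31216176e-01  0.00000000e+00]
 [ 4.79969113e-02 -4.78018103e-02 -1.11022302e-16]]
t 2.85 tcp [0.2659 0.5368 0.6551] tilt 24.7 az 64.6 ylift 24.72 yaz 63.8 j [-1.84 -0.03  0.59  1.36  0.07  1.38 -0.13]
tool shift to [-0.16, 0.42, 0.42] [ 0.3301 -0.3643  0.093 ] rows 9.0
t 2.85 tcp [0.2659 0.5368 0.6551] tilt 24.7 az 64.6 ylift 24.72 yaz 63.8 j [-1.84 -0.03  0.59  1.36  0.07  1.38 -0.13]
tool shift to [-0.05, 0.13, 0.42] [ 0.1039 -0.5565  0.0032] rows 10.0
```

>>> arm_command(plan="0.0367 -0.0405 0.0103 0;0.0367 -0.0405 0.0103 0;0.0367 -0.0405 0.0103 0;0.0367 -0.0405 0.0103 0;0.0367 -0.0405 0.0103 0;0.0367 -0.0405 0.0103 0;0.0367 -0.0405 0.0103 0;0.0367 -0.0405 0.0103 0;0.0367 -0.0405 0.0103 0;-0.029 -0.025 -0.0116 0;-0.029 -0.025 -0.0116 0;-0.029 -0.025 -0.0116 0;-0.029 -0.025 -0.0116 0")

```text
clock: 4.47
tcp_pos: [-0.1248, 0.3141, 0.4078]
orientation: [0.696, 2.865, 0.61]
contact_force: [0.5, -0.0, 1.0]
grip_width: 0.0859
gripper_force: 0.0
```

```bash
python3 - <<'E'
from h import *
to([-.05,.13,.42])
E
```

```text
t 4.47 tcp [-0.1248  0.3141  0.4078] tilt 24.6 az 58.4 ylift 24.48 yaz 63.1 j [-2.1  -0.34 -0.31  2.13  0.33  1.27 -1.4 ]
tool shift to [-0.05, 0.13, 0.42] [-0.1521 -0.1135 -0.06  ] rows 4.0
```

>>> arm_command(plan="-0.03 -0.023 -0.012 0;-0.03 -0.023 -0.012 0;-0.03 -0.023 -0.012 0;-0.03 -0.023 -0.012 0")

```text
clock: 4.97
tcp_pos: [-0.1413, 0.2613, 0.382]
orientation: [0.609, 2.837, 0.546]
contact_force: [-0.3, -1.0, 1.4]
grip_width: 0.0855
gripper_force: 0.0
```

```bash
python3 - <<'E'
from h import *
to([-.05,.13,.42])
E
```

```text
t 4.97 tcp [-0.1413  0.2613  0.382 ] tilt 23.9 az 50.7 ylift 23.04 yaz 67.1 j [-2.17 -0.34 -0.4   2.17  0.3   1.33 -1.48]
tool shift to [-0.05, 0.13, 0.42] [-0.1421 -0.0638 -0.0525] rows 3.0
```

```bash
cat > fk.py <<'E'
import numpy as np
from scipy.spatial.transform import Rotation as R
from scipy.optimize import least_squares
lo=np.array([-2.96,-.34,-1.41,.24,-1.37,.17,-2.96]);hi=np.array([2.96,2.1,1.46,2.44,4.51,1.92,2.96])
def fk(q,p,s):
    # p: h,a,b,L,off1,off7,e(elbow offset x)
    A=R.from_euler('z',q[0]*s[0]+p[4]); pos=np.array([0,0,p[0]])
    A=A*R.from_euler('y',q[1]); A=A*R.from_euler('z',s[1]*q[2]); pos=pos+A.apply([p[6],0,p[1]])
    A=A*R.from_euler('y',q[3]); A=A*R.from_euler('z',s[2]*q[4]); pos=pos+A.apply([p[7],0,p[2]])
    A=A*R.from_euler('y',q[5]); A=A*R.from_euler('z',s[3]*q[6]+p[5]); pos=pos+A.apply([0,0,p[3]])
    return pos,A
E
python3 - <<'E'
from fk import *
from h import r
import itertools
o=r.get_obs()
D=[([-1.22,.478,.022,1.556,-.011,1.109,-.083],[.299,.605,.244],[-.714,-3.059,.003]),
([-1.843,-.029,.592,1.357,.068,1.38,-.131],[.2659,.5368,.6551],None),
([-2.1,-.34,-.31,2.13,.33,1.27,-1.4],[-.1248,.3141,.4078],[.696,2.865,.61]),
(o['joints'],o['tcp_pos'],o['orientation'])]
Rm2=np.array([[-.898,.401,.179],[.439,.815,.378],[.005,.418,-.908]])
best=None
for s in itertools.product([1,-1],repeat=4):
    def f(p):
        e=[]
        for q,x,w in D:
            P,A=fk(np.array(q),p,s); W=R.from_rotvec(w) if w is not None else R.from_matrix(Rm2)
            e+=[P-np.array(x),.3*(W.inv()*A).as_rotvec()]
        return np.concatenate(e)
    for o7 in (0,2,4):
      for o1 in(2.33,):
        z=least_squares(f,[.35,.4,.4,.3,o1,o7,0,0])
        if best is None or z.cost<best[0].cost: best=(z,s)
z,s=best; print(s,np.round(z.x,4),z.cost,np.round(z.fun,3))
np.savez('fk.npz',p=z.x,s=s)
E
```

```text
(1, 1, 1, 1) [ 0.1239  1.2977  0.4343  0.3606  2.2774  1.5992 -0.0689  0.5608] 0.004497974234789409 [ 0.03  -0.017  0.008 -0.     0.    -0.007 -0.014  0.016 -0.005 -0.
  0.003 -0.005  0.005 -0.032 -0.006  0.001  0.03  -0.014 -0.004  0.023
  0.004  0.001  0.061  0.027]
```

```bash
python3 - <<'E'
from fk import *
from h import r
import itertools
o=r.get_obs()
Rm2=np.array([[-.898,.401,.179],[.439,.815,.378],[.005,.418,-.908]])
D=[([-1.22,.478,.022,1.556,-.011,1.109,-.083],R.from_rotvec([-.714,-3.059,.003])),
([-1.843,-.029,.592,1.357,.068,1.38,-.131],R.from_matrix(Rm2)),
([-2.1,-.34,-.31,2.13,.33,1.27,-1.4],R.from_rotvec([.696,2.865,.61])),
(o['joints'],R.from_rotvec(o['orientation']))]
print(np.round(o['joints'],4),o['qvel'].round(3))
res=[]
for s in itertools.product([1,-1],repeat=7):
    for ax in ('zyzyzyz','zyxyxyz','zyxyzyz','zyzyxyz'):
      def ori(q,p):
        A=R.from_euler('z',p[0])
        for i in range(7):
            A=A*R.from_euler(ax[i],s[i]*q[i])
            if i==3: A=A*R.from_euler('y',p[2])
            if i==5: A=A*R.from_euler('y',p[3])
        return A*R.from_euler('z',p[1])
      f=lambda p: np.concatenate([(W.inv()*ori(np.array(q),p)).as_rotvec() for q,W in D])
      for p0 in ([1,0,0,0],[2.33,2,0,0],[-2,4,0,0],[2.3,1.5,1.57,-1.57],[-1,1.5,-1.57,1.57]):
        z=least_squares(f,p0); res.append((z.cost,s,ax,z.x.round(3),np.abs(z.fun).max()))
res.sort(key=lambda t:t[0])
for t in res[:6]: print(t)
E
```

```text
Still running in the background as job /tmp/bash_jobs.1000/11148f18b1a3 (pid 684). You'll get a notice when it ends.
```

```bash
kill -- -$(cat /tmp/bash_jobs.1000/11148f18b1a3/pid); cat >> h.py <<'E'
def path(*W):
    o,Rm=st(); p=np.array(o['tcp_pos'])
    for w in W:
        w=np.array(w,float); d=Rm.T@(w-p); n=int(np.ceil(np.linalg.norm(d)/.061)); print(w,n,'rows of',np.round(d/max(n,1),4),'total',np.round(d,4)); p=w
def dirn(az,el=0):
    o=r.get_obs(); Rm=R.from_rotvec(o['orientation']).as_matrix(); a,e=np.radians([az,el])
    print('dir',az,el,np.round(Rm.T@np.array([np.cos(a)*np.cos(e),np.sin(a)*np.cos(e),np.sin(e)])*.06,4))
E
timeout 20 python3 - <<'E'
from h import *
path([.35,.3,.55],[.45,-.2,.6]); dirn(-73,10)
E
```

```text
t 4.97 tcp [-0.1413  0.2613  0.382 ] tilt 23.9 az 50.7 ylift 23.04 yaz 67.1 j [-2.17 -0.34 -0.4   2.17  0.3   1.33 -1.48]
[0.35 0.3  0.55] 9 rows of [-0.0491  0.0305 -0.0017] total [-0.4423  0.2743 -0.0154]
[ 0.45 -0.2   0.6 ] 9 rows of [-0.0343 -0.041  -0.0197] total [-0.3088 -0.3686 -0.1769]
dir -73 10 [-0.0408 -0.0377 -0.0228]
```

>>> arm_command(plan="-0.0491 0.0305 -0.0017 0;-0.0491 0.0305 -0.0017 0;-0.0491 0.0305 -0.0017 0;-0.0491 0.0305 -0.0017 0;-0.0491 0.0305 -0.0017 0;-0.0491 0.0305 -0.0017 0;-0.0491 0.0305 -0.0017 0;-0.0491 0.0305 -0.0017 0;-0.0491 0.0305 -0.0017 0;-0.0343 -0.041 -0.0197 0;-0.0343 -0.041 -0.0197 0;-0.0343 -0.041 -0.0197 0;-0.0343 -0.041 -0.0197 0;-0.0343 -0.041 -0.0197 0;-0.0343 -0.041 -0.0197 0;-0.0343 -0.041 -0.0197 0;-0.0343 -0.041 -0.0197 0;-0.0343 -0.041 -0.0197 0")

```text
clock: 7.22
tcp_pos: [0.3096, 0.0997, 0.4406]
orientation: [0.63, 2.969, 0.07]
contact_force: [0.1, -0.9, -0.9]
grip_width: 0.0851
gripper_force: 0.0
```

```bash
timeout 20 python3 - <<'E'
from h import *
st(); dirn(-73,10);dirn(-73,-10)
E
```

```text
t 7.22 tcp [0.3096 0.0997 0.4406] tilt 6.6 az 11.5 ylift 3.84 yaz 66.2 j [-0.18 -0.34 -0.25  2.   -0.06  1.35  0.75]
dir -73 10 [-0.0397 -0.0439 -0.0097]
dir -73 -10 [-0.0377 -0.0453  0.011 ]
```

```bash
timeout 20 python3 - <<'E'
from h import *
path([.45,-.43,.6]); dirn(-44,40)
E
```

```text
t 7.22 tcp [0.3096 0.0997 0.4406] tilt 6.6 az 11.5 ylift 3.84 yaz 66.2 j [-0.18 -0.34 -0.25  2.   -0.06  1.35  0.75]
[ 0.45 -0.43  0.6 ] 10 rows of [-0.0358 -0.0417 -0.0155] total [-0.3582 -0.4165 -0.1547]
dir -44 40 [-0.0467 -0.0133 -0.0353]
```

>>> arm_command(plan="-0.0358 -0.0417 -0.0155 0;-0.0358 -0.0417 -0.0155 0;-0.0358 -0.0417 -0.0155 0;-0.0358 -0.0417 -0.0155 0;-0.0358 -0.0417 -0.0155 0;-0.0358 -0.0417 -0.0155 0;-0.0358 -0.0417 -0.0155 0;-0.0358 -0.0417 -0.0155 0;-0.0358 -0.0417 -0.0155 0;-0.0358 -0.0417 -0.0155 0;-0.0467 -0.0133 -0.0353 0;-0.0467 -0.0133 -0.0353 0;-0.0467 -0.0133 -0.0353 0;-0.0467 -0.0133 -0.0353 0;-0.0467 -0.0133 -0.0353 0;-0.0467 -0.0133 -0.0353 0;-0.0467 -0.0133 -0.0353 0")

```text
clock: 9.35
tcp_pos: [0.5824, -0.5466, 0.7149]
orientation: [0.597, 2.754, -0.107]
contact_force: [-0.4, -0.9, -0.6]
grip_width: 0.0855
gripper_force: 0.0
```

```bash
timeout 20 python3 - <<'E'
from h import *
st();dirn(-44,20)
E
```

```text
t 9.35 tcp [ 0.5824 -0.5466  0.7149] tilt 18.9 az -25.4 ylift -0.32 yaz 65.5 j [ 0.65  0.66  0.37  0.26 -0.39  1.92  1.86]
dir -44 20 [-0.0569 -0.0189 -0.0021]
```

>>> arm_command(plan="-0.055 -0.021 -0.012 0;-0.055 -0.021 -0.012 0;-0.055 -0.021 -0.012 0;-0.055 -0.021 -0.012 0")

```text
clock: 9.85
tcp_pos: [0.5963, -0.5868, 0.7057]
orientation: [0.618, 2.687, -0.139]
contact_force: [60.8, 53.9, 9.5]
grip_width: 0.0858
gripper_force: 0.0
```

```bash
timeout 20 python3 - <<'E'
from h import *
st();dirn(-44,40)
E
```

```text
t 9.85 tcp [ 0.5963 -0.5868  0.7057] tilt 22.6 az -27.6 ylift -0.66 yaz 64.0 j [ 0.62  0.8   1.4   0.24 -1.37  1.92  1.96]
dir -44 40 [-0.0551 -0.0146 -0.0187]
```

```bash
timeout 20 python3 - <<'E'
from h import *
grab('scene','s1.png'); o,_=st(); print(o['contact_force'].round(1),o['qvel'].round(2)); path([.45,-.43,.62])
E
```

```text
t 9.9 tcp [ 0.5923 -0.5915  0.7047] tilt 22.3 az -30.2 ylift -1.40 yaz 63.2 j [ 0.62  0.8   1.41  0.24 -1.36  1.91  1.96]
[-0.  -1.6 -1.1] [ 0.01 -0.03 -0.21  0.02 -0.02  0.01 -0.03]
t 9.9 tcp [ 0.5923 -0.5915  0.7047] tilt 22.3 az -30.2 ylift -1.40 yaz 63.2 j [ 0.62  0.8   1.41  0.24 -1.36  1.91  1.96]
[ 0.45 -0.43  0.62] 4 rows of [0.0541 0.0205 0.0002] total [0.2163 0.082  0.001 ]
```

View pics/s1.png

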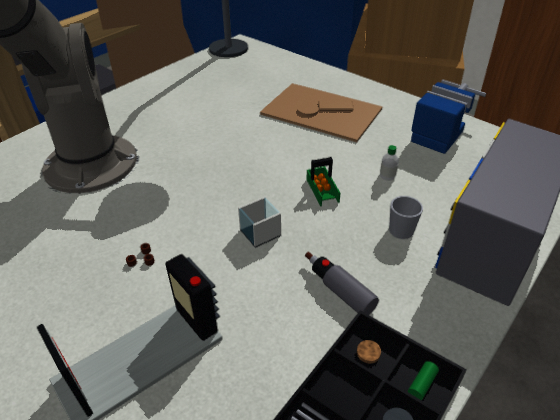

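>>> arm_command(plan="0.054 0.0205 0 0;0.054 0.0205 0 0;0.054 0.0205 0 0;0.04 0.015 0 0")

```text
clock: 10.4
tcp_pos: [0.4985, -0.467, 0.6569]
orientation: [0.621, 2.654, -0.151]
contact_force: [-0.6, 1.2, 2.4]
grip_width: 0.0854
gripper_force: 0.0
```

```bash
timeout 20 python3 - <<'E'
from h import *
st();dirn(-44,80)
E
```

```text
t 10.4 tcp [ 0.4985 -0.467   0.6569] tilt 24.4 az -28.0 ylift -0.70 yaz 63.5 j [-0.18  0.4   1.44  1.18 -0.66  1.53  2.19]
dir -44 80 [-0.0334 -0.0039 -0.0497]
```

>>> arm_command(plan="-0.0334 -0.0039 -0.0497 0;-0.0334 -0.0039 -0.0497 0;-0.0334 -0.0039 -0.0497 0;-0.0334 -0.0039 -0.0497 0;-0.0334 -0.0039 -0.0497 0;-0.0334 -0.0039 -0.0497 0;-0.0334 -0.0039 -0.0497 0")

```text
clock: 11.28
tcp_pos: [0.5881, -0.4401, 0.8256]
orientation: [0.427, 2.668, -0.271]
contact_force: [-11.1, 4.0, 32.1]
grip_width: 0.0852
gripper_force: 0.0
```

```bash
timeout 20 python3 - <<'E'
from h import *
st();dirn(-44,80); path([.5,.28,.3])
E
```

```text
t 11.28 tcp [ 0.5881 -0.4401  0.8256] tilt 26.9 az -33.8 ylift -7.02 yaz 70.2 j [ 0.49  0.53  0.36  0.24 -0.27  1.92  1.86]
dir -44 80 [-0.0341 -0.0115 -0.048 ]
t 11.28 tcp [ 0.5881 -0.4401  0.8256] tilt 26.9 az -33.8 ylift -7.02 yaz 70.2 j [ 0.49  0.53  0.36  0.24 -0.27  1.92  1.86]
[0.5  0.28 0.3 ] 15 rows of [0.0325 0.0471 0.0169] total [0.4881 0.707  0.254 ]
```

>>> arm_command(plan="-0.034 -0.002 -0.048 0;-0.034 -0.002 -0.048 0;-0.034 -0.002 -0.048 0")

```text
clock: 11.65
tcp_pos: [0.5579, -0.4057, 0.8911]
orientation: [0.452, 2.573, -0.361]
contact_force: [0.5, -1.1, 0.5]
grip_width: 0.0857
gripper_force: 0.0
```

```bash
timeout 20 python3 - <<'E'
from h import *
st(); path([.5,.28,.3])
E
```

```text
t 11.65 tcp [ 0.5579 -0.4057  0.8911] tilt 32.8 az -37.9 ylift -9.63 yaz 67.3 j [ 0.34  0.48  0.93  0.24 -0.66  1.92  1.89]
t 11.65 tcp [ 0.5579 -0.4057  0.8911] tilt 32.8 az -37.9 ylift -9.63 yaz 67.3 j [ 0.34  0.48  0.93  0.24 -0.66  1.92  1.89]
[0.5  0.28 0.3 ] 15 rows of [0.0348 0.0467 0.0162] total [0.5221 0.7008 0.2435]
```

```bash
timeout 20 python3 - <<'E'
from h import *
path([.50,.0,.5],[.447,.342,.19])
E
```

```text
t 11.65 tcp [ 0.5579 -0.4057  0.8911] tilt 32.8 az -37.9 ylift -9.63 yaz 67.3 j [ 0.34  0.48  0.93  0.24 -0.66  1.92  1.89]
[0.5 0.  0.5] 10 rows of [0.035  0.0413 0.0169] total [0.3496 0.4126 0.1687]
[0.447 0.342 0.19 ] 8 rows of [0.036  0.0429 0.0155] total [0.288  0.3429 0.1239]
```

>>> arm_command(plan="0.035 0.0413 0.0169 0;0.035 0.0413 0.0169 0;0.035 0.0413 0.0169 0;0.035 0.0413 0.0169 0;0.035 0.0413 0.0169 0;0.035 0.0413 0.0169 0;0.035 0.0413 0.0169 0;0.035 0.0413 0.0169 0;0.035 0.0413 0.0169 0;0.035 0.0413 0.0169 0;0.036 0.0429 0.0155 0;0.036 0.0429 0.0155 0;0.036 0.0429 0.0155 0;0.036 0.0429 0.0155 0;0.036 0.0429 0.0155 0;0.036 0.0429 0.0155 0;0 0 0 9;0 0 0 9")

```text
clock: 13.9
tcp_pos: [0.4983, 0.142, 0.4397]
orientation: [0.917, 2.421, -0.24]
contact_force: [-0.0, -0.0, -0.2]
grip_width: 0.0856
gripper_force: 0.0
```

```bash
timeout 20 python3 - <<'E'
from h import *
path([.457,.3325,.169],[.508,.2925,.068])
E
```

```text
t 13.9 tcp [0.4983 0.142  0.4397] tilt 32.8 az -39.1 ylift 1.26 yaz 48.9 j [-1.09 -0.05  0.34  1.89  0.61  1.28 -0.08]
[0.457  0.3325 0.169 ] 6 rows of [0.0466 0.0184 0.0242] total [0.2793 0.1104 0.1451]
[0.508  0.2925 0.068 ] 2 rows of [0.0001 0.0006 0.06  ] total [0.0003 0.0012 0.12  ]
```

>>> arm_command(plan="0.04 0.0158 0.0207 0;0.04 0.0158 0.0207 0;0.04 0.0158 0.0207 0;0.04 0.0158 0.0207 0;0.04 0.0158 0.0207 0;0.04 0.0158 0.0207 0;0.04 0.0158 0.0207 -4;0 0 0 0")

```text
clock: 14.9
tcp_pos: [0.4544, 0.3334, 0.1663]
orientation: [0.823, 2.46, -0.271]
contact_force: [0.4, 0.2, 0.3]
grip_width: 0.0854
gripper_force: 0.0
```

```bash
timeout 20 python3 - <<'E'
from h import *
im,d,c,M=grab('wrist','w1.png'); X=cloud(d,c,M)
hsv=cv2.cvtColor(im,cv2.COLOR_RGB2HSV); H,S,V=[hsv[...,i].astype(int) for i in range(3)]
ok=(d>0)
near=ok&(np.hypot(X[...,0]-.506,X[...,1]-.294)<.035)
b=near&(V<70)&(X[...,2]>.06)&(X[...,2]<.09)
print(b.sum(),X[b].mean(0).round(4)); P=(X[b][:,:2]*1000).astype(np.float32); print(cv2.minAreaRect(P),X[b][:,2].max())
path([.508,.2925,.068])
E
```

```text
1496 [0.5015 0.3003 0.0742]
((504.0399169921875, 298.504150390625), (46.70457077026367, 12.522055625915527), 56.61463928222656) 0.08071905125393122
t 14.95 tcp [0.4559 0.332  0.1682] tilt 32.8 az -39.3 ylift -1.13 yaz 52.5 j [-1.22  0.43  0.22  1.99  0.62  0.91 -0.53]
[0.508  0.2925 0.068 ] 2 rows of [-0.0004  0.0012  0.0598] total [-0.0007  0.0024  0.1196]
```

View pics/w1.png

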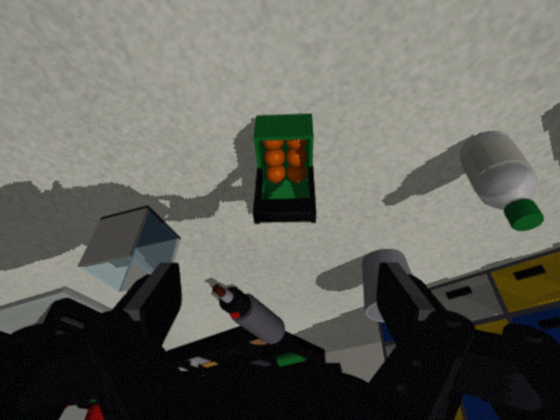

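>>> arm_command(plan="0.0003 0.001 0.04 0;0.0003 0.001 0.04 0;0.0004 0.001 0.03 0;0 0 0.0096 0;0 0 0 0")

```text
clock: 15.58
tcp_pos: [0.509, 0.2932, 0.0694]
orientation: [0.832, 2.455, -0.266]
contact_force: [-0.2, -0.1, 0.6]
grip_width: 0.0852
gripper_force: 0.0
```

>>> arm_command(plan="0 0 0 0;0 0 0 0;0 0 0 0;0 0 0 0;0 0 0 0;0 0 0 0", hand=1, grip_force=60)

```text
clock: 16.32
tcp_pos: [0.5088, 0.2946, 0.0696]
orientation: [0.83, 2.455, -0.264]
contact_force: [-3.2, 1.2, 7.0]
grip_width: 0.0459
gripper_force: 60.1
```

```bash
timeout 20 python3 - <<'E'
from h import *
o,Rm=st(); p=np.array(o['tcp_pos'])
path(p+[0,0,.12])
# scoop frame at grip
sp=-34.3-1.5; sp=np.degrees(np.arctan2(Rm[1,1],Rm[0,1]))-90; a=np.radians(sp); print('spout az',sp)
s=np.array([np.cos(a),np.sin(a),0]); Rs=np.c_[-s,np.cross([0,0,1],-s),[0,0,1]]
Rts=Rm.T@Rs; np.save('Rts.npy',Rts)
bar=np.array([0,0,-.005]) # in tool
cell=np.array([.501,.090,0])
for yaw in (0,-60,-90,-100,-110,-120,-135,-150,-165,-180):
    Rw=Rm@R.from_euler('z',yaw,degrees=True).as_matrix(); Rsw=Rw@Rts; g=Rsw.T@[0,0,-1]
    L=[Rw@bar+Rsw@np.array([-.066,y,-.0555]) for y in(-.02,0,.02)]
    low=min([Rw@bar+Rsw@np.array([x,y,z]) for x,z in((-.066,-.0555),(-.03,-.072)) for y in(-.023,.023)],key=lambda v:v[2])
    print(yaw,'g',g.round(2),'pitch %.0f'%np.degrees(np.arctan2(-g[0],-g[2])),'lips',*[l.round(3) for l in L])
E
```

```text
t 16.32 tcp [0.5088 0.2946 0.0696] tilt 32.8 az -38.9 ylift -0.85 yaz 52.4 j [-1.14  0.61  0.27  2.02  0.71  0.67 -0.59]
t 16.32 tcp [0.5088 0.2946 0.0696] tilt 32.8 az -38.9 ylift -0.85 yaz 52.4 j [-1.14  0.61  0.27  2.02  0.71  0.67 -0.59]
[0.50876977 0.29458019 0.18960836] 2 rows of [-0.0325 -0.0009 -0.0504] total [-0.065  -0.0018 -0.1009]
spout az -37.601201775133376
0 g [ 0. -0. -1.] pitch -0 lips [ 0.062 -0.023 -0.051] [ 0.05  -0.039 -0.051] [ 0.038 -0.054 -0.051]
-60 g [-0.24 -0.46 -0.85] pitch 16 lips [ 0.049  0.002 -0.068] [ 0.054 -0.015 -0.059] [ 0.06  -0.032 -0.05 ]
-90 g [-0.47 -0.53 -0.71] pitch 34 lips [ 0.034  0.005 -0.077] [ 0.048 -0.006 -0.066] [ 0.061 -0.016 -0.055]
-100 g [-0.55 -0.52 -0.66] pitch 40 lips [ 0.029  0.003 -0.079] [ 0.044 -0.004 -0.068] [ 0.06  -0.011 -0.058]
-110 g [-0.62 -0.49 -0.61] pitch 46 lips [ 0.024  0.001 -0.08 ] [ 0.041 -0.003 -0.071] [ 0.058 -0.007 -0.061]
-120 g [-0.69 -0.45 -0.56] pitch 51 lips [ 0.019 -0.001 -0.082] [ 0.037 -0.002 -0.073] [ 0.055 -0.004 -0.064]
-135 g [-0.79 -0.37 -0.5 ] pitch 58 lips [ 0.013 -0.007 -0.083] [ 0.031 -0.003 -0.075] [ 0.049  0.001 -0.068]
-150 g [-0.86 -0.25 -0.45] pitch 62 lips [ 0.007 -0.014 -0.082] [ 0.025 -0.005 -0.077] [ 0.042  0.003 -0.072]
-165 g [-0.9  -0.12 -0.42] pitch 65 lips [ 0.004 -0.022 -0.081] [ 0.02  -0.009 -0.079] [ 0.035  0.003 -0.076]
-180 g [-0.91  0.02 -0.41] pitch 66 lips [ 0.003 -0.03  -0.078] [ 0.015 -0.014 -0.079] [ 0.027  0.002 -0.079]
```

>>> arm_command(plan="-0.0217 -0.0006 -0.0336 0;-0.0217 -0.0006 -0.0336 0;-0.0217 -0.0006 -0.0336 0;0 0 0 0")

```text
clock: 16.82
tcp_pos: [0.5099, 0.2948, 0.1915]
orientation: [0.833, 2.454, -0.258]
contact_force: [-0.2, 0.6, -1.9]
grip_width: 0.0455
gripper_force: 62.1
```

```bash
timeout 20 python3 - <<'E'
from h import *
path([.467,.078,.19],[.467,.078,.162])
im,d,c,M=grab('scene'); cv2.imwrite('pics/s2.png',cv2.resize(im[90:270,200:440],(720,540))[:,:,::-1])
E
```

```text
t 16.82 tcp [0.5099 0.2948 0.1915] tilt 32.8 az -38.6 ylift -0.59 yaz 52.3 j [-1.12  0.41  0.25  1.96  0.63  0.89 -0.41]
[0.467 0.078 0.19 ] 4 rows of [-0.0202 -0.0494  0.0141] total [-0.0809 -0.1978  0.0563]
[0.467 0.078 0.162] 1 rows of [0.0151 0.0003 0.0235] total [0.0151 0.0003 0.0235]
```

View pics/s2.png

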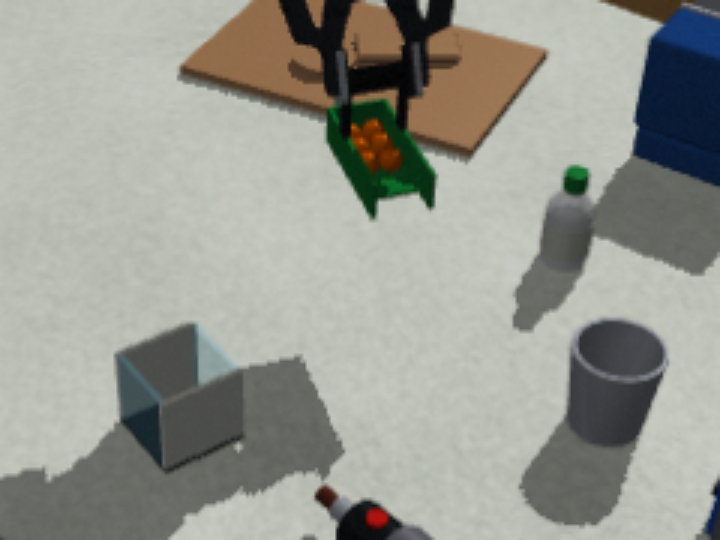

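>>> arm_command(plan="-0.006 -0.015 0.004 0;-0.0115 -0.028 0.008 0;-0.0115 -0.028 0.008 0;-0.0115 -0.028 0.008 0;-0.0115 -0.028 0.008 0;-0.0115 -0.028 0.008 0;-0.0115 -0.028 0.008 0;-0.006 -0.015 0.004 0;0 0 0 0")

```text
clock: 18.0
tcp_pos: [0.4649, 0.0751, 0.188]
orientation: [0.833, 2.456, -0.269]
contact_force: [0.5, -0.7, -1.4]
grip_width: 0.0458
gripper_force: 62.1
```

```bash
timeout 20 python3 - <<'E'
from h import *
path([.467,.078,.162])
E
```

```text
t 18.0 tcp [0.4649 0.0751 0.188 ] tilt 32.8 az -39.4 ylift -1.03 yaz 52.2 j [-1.    0.15  0.36  2.34  0.84  0.7  -0.4 ]
[0.467 0.078 0.162] 1 rows of [0.0141 0.0041 0.0217] total [0.0141 0.0041 0.0217]
```

>>> arm_command(plan="0.0065 0.002 0.01 0;0.0065 0.002 0.01 0;0 0 0 -7;0 0 0 -10;0 0 0 -10;0 0 0 -10;0 0 0 -10;0 0 0 -7;0 0 0 0")

```text
clock: 19.12
tcp_pos: [0.468, 0.0801, 0.1638]
orientation: [-0.39, 2.667, -0.584]
contact_force: [0.2, 0.5, -0.5]
grip_width: 0.0458
gripper_force: 62.2
```

```bash
timeout 20 python3 - <<'E'
from h import *
path([.467,.078,.164]);o,Rm=st();Rsw=Rm@np.load('Rts.npy');print((Rsw.T@[0,0,-1]).round(2))
E
```

```text
t 19.12 tcp [0.468  0.0801 0.1638] tilt 32.8 az -39.2 ylift -26.61 yaz 101.9 j [-0.91  0.21  0.27  2.35  0.9   0.65  0.46]
[0.467 0.078 0.164] 1 rows of [ 0.0016 -0.0018  0.0001] total [ 0.0016 -0.0018  0.0001]
t 19.12 tcp [0.468  0.0801 0.1638] tilt 32.8 az -39.2 ylift -26.61 yaz 101.9 j [-0.91  0.21  0.27  2.35  0.9   0.65  0.46]
[-0.2  -0.43 -0.88]
```

>>> arm_command(plan="0.0016 -0.0018 0 -8;0 0 0 -8;0 0 0 -8;0 0 0 -8;0 0 0 -8;0 0 0 -8;0 0 0 -8;0 0 0 0;0 0 0 0;0 0 0 0")

```text
clock: 20.38
tcp_pos: [0.4669, 0.0774, 0.1649]
orientation: [-1.706, 2.326, -0.822]
contact_force: [-0.1, -0.1, -1.5]
grip_width: 0.0458
gripper_force: 62.2
```

```bash
timeout 20 python3 - <<'E'
from h import *
path([.478,.086,.164]);o,Rm=st();Rsw=Rm@np.load('Rts.npy');print((Rsw.T@[0,0,-1]).round(2))
im,d,c,M=grab('scene'); cv2.imwrite('pics/s3.png',cv2.resize(im[130:270,180:380],(770,540))[:,:,::-1])
E
```

```text
t 20.38 tcp [0.4669 0.0774 0.1649] tilt 32.8 az -39.1 ylift -30.25 yaz 166.1 j [-0.83  0.2   0.18  2.35  0.92  0.67  1.42]
[0.478 0.086 0.164] 1 rows of [-0.0119 -0.0071  0.0025] total [-0.0119 -0.0071  0.0025]
t 20.38 tcp [0.4669 0.0774 0.1649] tilt 32.8 az -39.1 ylift -30.25 yaz 166.1 j [-0.83  0.2   0.18  2.35  0.92  0.67  1.42]
[-0.62 -0.49 -0.61]
```

View pics/s3.png

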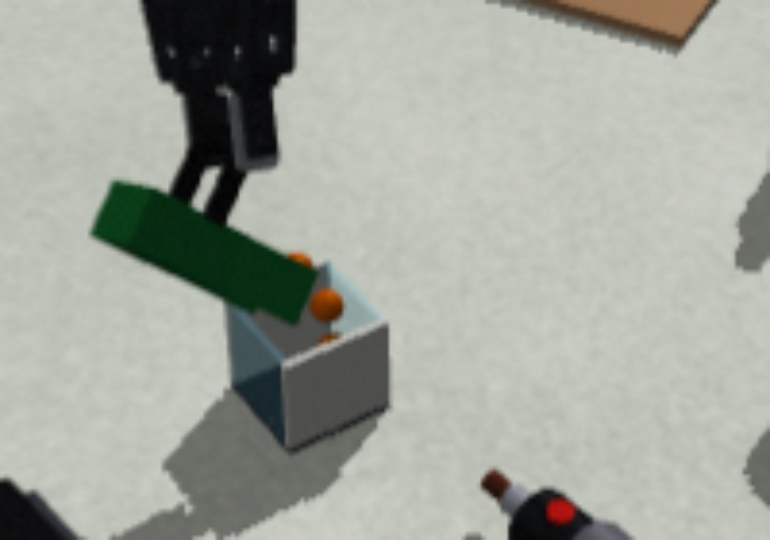

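>>> arm_command(plan="0 0 0 -4;-0.003 -0.0018 0.0006 -6;-0.003 -0.0018 0.0006 -8;0 0 0 -8;0 0 0 -8;0 0 0 -8;0 0 0 0;0 0 0 0;0 0 0 0;0 0 0 0")

```text
clock: 21.68
tcp_pos: [0.472, 0.0822, 0.1641]
orientation: [2.486, -1.597, 0.864]
contact_force: [-0.2, 0.1, -1.2]
grip_width: 0.046
gripper_force: 62.2
```

```bash
timeout 20 python3 - <<'E'
from h import *
o,Rm=st();Rsw=Rm@np.load('Rts.npy');print((Rsw.T@[0,0,-1]).round(2),o['contact_force'].round(2))
im,d,c,M=grab('scene'); im2,*_=grab('top')
a=cv2.resize(im[130:270,200:350],(450,420)); b=cv2.resize(im2[190:290,235:345],(350,318)); 
b=cv2.copyMakeBorder(b,0,102,0,0,cv2.BORDER_CONSTANT)
cv2.imwrite('pics/s4.png',np.hstack([a,b])[:,:,::-1])
E
```

```text
t 21.68 tcp [0.472  0.0822 0.1641] tilt 32.8 az -39.1 ylift -13.89 yaz -151.7 j [-0.77  0.22  0.11  2.33  0.93  0.69  2.15]
[-0.86 -0.23 -0.45] [-0.19  0.1  -1.19]
```

View pics/s4.png

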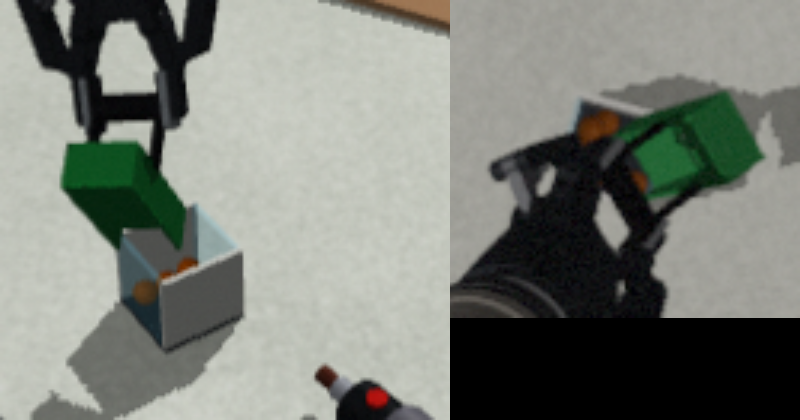

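>>> arm_command(plan="0 0 0 -6;0 0 0 -6;0 0 0 0;0 0 0 0")

```text
clock: 22.28
tcp_pos: [0.472, 0.0821, 0.1641]
orientation: [2.592, -1.307, 0.835]
contact_force: [-0.5, 0.2, -1.6]
grip_width: 0.0456
gripper_force: 62.2
```

```bash
timeout 20 python3 - <<'E'
from h import *
o,Rm=st(); path(np.array(o['tcp_pos'])+[0,0,.06])
Rb=Rm@R.from_euler('z',162,degrees=True).as_matrix(); p=o['tcp_pos']+[0,0,.06]; print('after yaw back', (Rb.T@(np.array([.5088,.2946,.10])-p)).round(4),(Rb.T@[0,0,-.0294]).round(4))
E
```

```text
t 22.27 tcp [0.472  0.0821 0.1641] tilt 32.8 az -39.1 ylift -7.73 yaz -141.3 j [-0.75  0.22  0.09  2.33  0.93  0.69  2.35]
t 22.27 tcp [0.472  0.0821 0.1641] tilt 32.8 az -39.1 ylift -7.73 yaz -141.3 j [-0.75  0.22  0.09  2.33  0.93  0.69  2.35]
[0.47197337 0.08214359 0.22413982] 1 rows of [ 0.0315 -0.0081 -0.0504] total [ 0.0315 -0.0081 -0.0504]
after yaw back [0.1438 0.1975 0.0471] [0.0159 0.001  0.0247]
```

Lift straight up, then look before going back.

>>> arm_command(plan="0.0079 -0.002 -0.0126 0;0.0158 -0.004 -0.0252 0;0.0158 -0.004 -0.0252 0;0.0079 -0.002 -0.0126 0;0 0 0 0")

```text
clock: 22.9
tcp_pos: [0.4724, 0.0823, 0.2547]
orientation: [2.593, -1.306, 0.836]
contact_force: [-0.6, -0.2, -1.5]
grip_width: 0.0456
gripper_force: 62.3
```

```bash
timeout 20 python3 - <<'E'
from h import *
im,d,c,M=grab('scene'); im2,d2,c2,M2=grab('top')
def amb(im): 
    h=cv2.cvtColor(im,cv2.COLOR_RGB2HSV); return ((h[...,0]<18)&(h[...,1]>150)&(h[...,2]>70)).astype(np.uint8)
for n,i,dd,cc,MM in(('scene',im,d,c,M),('top',im2,d2,c2,M2)):
    m=amb(i); k,l,s,ce=cv2.connectedComponentsWithStats(m); X=cloud(dd,cc,MM)
    for j in range(1,k):
        if s[j,4]>8: print(n,ce[j].round(0),s[j,4],X[l==j].mean(0).round(3))
a=cv2.resize(im[100:270,180:380],(500,425)); b=cv2.resize(im2[180:300,235:345],(300,425))
cv2.imwrite('pics/s5.png',np.hstack([a,b])[:,:,::-1])
E
```

```text
scene [369.  49.] 560 [ 0.048  1.253 -0.097]
scene [387.  22.] 12 [0.138 1.216 0.047]
scene [438.  63.] 448 [ 0.343  1.287 -0.082]
scene [400.  58.] 20 [ 0.204  1.234 -0.084]
scene [452.  73.] 13 [ 0.402  1.298 -0.111]
scene [261. 218.] 18 [0.484 0.112 0.019]
scene [247. 226.] 26 [0.494 0.058 0.039]
scene [325. 262.] 40 [0.677 0.078 0.043]
scene [195. 280.] 77 [ 0.595 -0.16   0.145]
scene [369. 350.] 324 [ 0.839 -0.015  0.016]
scene [ 67. 364.] 18 [ 0.532 -0.369  0.093]
top [550.  61.] 681 [ 0.852 -0.485  0.111]
top [289. 154.] 37 [0.679 0.078 0.041]
top [414. 182.] 56 [ 0.596 -0.16   0.144]
top [282. 229.] 63 [0.517 0.097 0.076]
top [295. 246.] 11 [0.481 0.073 0.042]
```

View pics/s5.png

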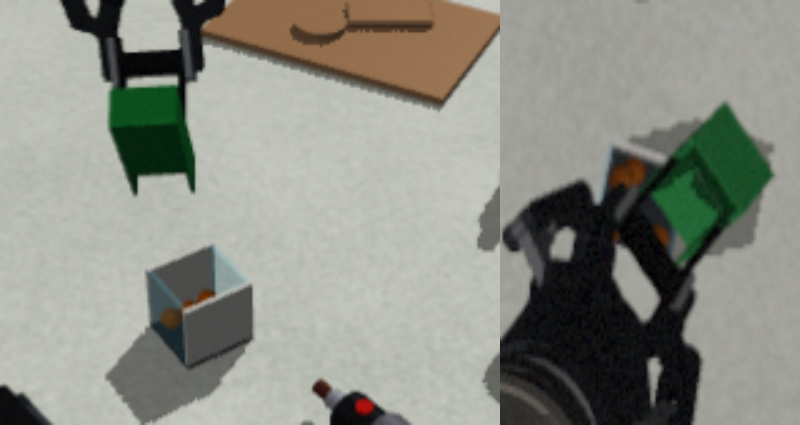

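>>> arm_command(plan="0 0 0 10.2;0 0 0 10.2;0 0 0 10.2;0 0 0 10.2;0 0 0 10.2;0 0 0 10.2;0 0 0 10.2;0 0 0 10.2;0 0 0 10.2;0 0 0 10.2;0 0 0 10.2;0 0 0 10.2;0 0 0 10.2;0 0 0 10.2;0 0 0 10.2;0 0 0 9;0 0 0 0")

```text
clock: 25.12
tcp_pos: [0.4715, 0.0817, 0.253]
orientation: [0.786, 2.474, -0.283]
contact_force: [0.7, 0.7, -0.6]
grip_width: 0.0458
gripper_force: 62.2
```

```bash
timeout 20 python3 - <<'E'
from h import *
path([.5088,.2946,.11],[.5088,.2946,.0696]);o,Rm=st();Rsw=Rm@np.load('Rts.npy');print((Rsw.T@[0,0,-1]).round(3))
E
```

```text
t 25.12 tcp [0.4715 0.0817 0.253 ] tilt 32.8 az -39.4 ylift -2.21 yaz 54.1 j [-0.8   0.05  0.14  2.25  0.76  0.87 -0.22]
[0.5088 0.2946 0.11  ] 5 rows of [0.0306 0.0399 0.0125] total [0.1529 0.1997 0.0627]
[0.5088 0.2946 0.0696] 1 rows of [0.0218 0.0016 0.034 ] total [0.0218 0.0016 0.034 ]
t 25.12 tcp [0.4715 0.0817 0.253 ] tilt 32.8 az -39.4 ylift -2.21 yaz 54.1 j [-0.8   0.05  0.14  2.25  0.76  0.87 -0.22]
[-0.001 -0.024 -1.   ]
```

>>> arm_command(plan="0.0218 0.0285 0.009 0;0.0218 0.0285 0.009 0;0.0218 0.0285 0.009 0;0.0218 0.0285 0.009 0;0.0218 0.0285 0.009 0;0.0218 0.0285 0.009 0;0.0218 0.0285 0.009 2.4;0 0 0 0")

```text
clock: 26.12
tcp_pos: [0.5091, 0.2974, 0.109]
orientation: [0.83, 2.457, -0.266]
contact_force: [0.2, 0.2, -1.2]
grip_width: 0.0456
gripper_force: 62.3
```

```bash
timeout 20 python3 - <<'E'
from h import *
path([.5088,.2946,.0695]);o,Rm=st();Rsw=Rm@np.load('Rts.npy');print((Rsw.T@[0,0,-1]).round(3),o['contact_force'])
E
```

```text
t 26.12 tcp [0.5091 0.2974 0.109 ] tilt 32.7 az -39.1 ylift -0.96 yaz 52.4 j [-0.98  0.53  0.07  1.99  0.78  0.82 -0.61]
[0.5088 0.2946 0.0695] 1 rows of [ 0.0201 -0.0017  0.0341] total [ 0.0201 -0.0017  0.0341]
t 26.12 tcp [0.5091 0.2974 0.109 ] tilt 32.7 az -39.1 ylift -0.96 yaz 52.4 j [-0.98  0.53  0.07  1.99  0.78  0.82 -0.61]
[-0.001 -0.002 -1.   ] [ 0.2180664   0.24991296 -1.21898992]
```

>>> arm_command(plan="0.008 -0.0005 0.0135 0;0.008 -0.0005 0.0135 0;0.0035 -0.0005 0.0058 0;0.001 0 0.0015 0;0 0 0 0")

```text
clock: 26.75
tcp_pos: [0.5101, 0.2925, 0.072]
orientation: [0.839, 2.452, -0.264]
contact_force: [-0.3, -0.8, -1.0]
grip_width: 0.0457
gripper_force: 62.3
```

>>> arm_command(plan="0 0 0 0;0 0 0 0;0 0 0 0;0 0 0 0;0 0 0 0", hand=-1)

```text
clock: 27.38
tcp_pos: [0.51, 0.2925, 0.0718]
orientation: [0.839, 2.452, -0.264]
contact_force: [0.2, -0.1, 0.4]
grip_width: 0.085
gripper_force: 0.0
```

>>> arm_command(plan="0 0 -0.02 0;0 0 -0.04 0;0 0 -0.06 0;0 0 -0.06 0")

```text
clock: 27.88
tcp_pos: [0.4326, 0.3548, 0.2255]
orientation: [0.839, 2.453, -0.263]
contact_force: [0.4, 2.2, 0.0]
grip_width: 0.0854
gripper_force: 0.0
```

```bash
timeout 20 python3 - <<'E'
from h import *
im,d,c,M=grab('scene'); im2,d2,c2,M2=grab('top')
for n,i,dd,cc,MM in(('scene',im,d,c,M),('top',im2,d2,c2,M2)):
    X=cloud(dd,cc,MM); h=cv2.cvtColor(i,cv2.COLOR_RGB2HSV).astype(int); ok=dd>0
    near=ok&(np.hypot(X[...,0]-.513,X[...,1]-.29)<.09)
    g=near&(h[...,0]>50)&(h[...,0]<85)&(h[...,1]>120); P=X[g]; print(n,'scoop',cv2.minAreaRect((P[:,:2]*1000).astype(np.float32)),np.percentile(P[:,2],[2,50,98]).round(3))
    nb=near&(h[...,2]<60)&(X[...,2]>.055)&(X[...,2]<.1); print('bar',X[nb].mean(0).round(4) if nb.any() else None)
    am=near&(h[...,0]<18)&(h[...,1]>150)&(h[...,2]>70); print('amber at scoop',am.sum())
    cn=ok&(np.hypot(X[...,0]-.5,X[...,1]-.09)<.06); w=cn&(X[...,2]>.055)&(X[...,2]<.072); 
    if w.sum()>20: print('cell rim',cv2.minAreaRect((X[w][:,:2]*1000).astype(np.float32)))
cv2.imwrite('pics/s6.png',np.hstack([cv2.resize(im[130:270,200:350],(450,420)),cv2.resize(im2[190:300,160:310],(350,257))[:0] if 0 else cv2.resize(im2[190:290,240:330],(350,420))])[:,:,::-1])
st()
E
```

```text
scene scoop ((503.8604736328125, 297.90087890625), (55.16830062866211, 150.3979949951172), 50.17510986328125) [0.    0.014 0.034]
bar [0.5081 0.2911 0.0731]
amber at scoop 0
cell rim ((499.419189453125, 89.95195007324219), (65.94630432128906, 67.20292663574219), 73.57145690917969)
top scoop ((519.6019897460938, 286.8499450683594), (45.87392807006836, 101.05479431152344), 55.437034606933594) [-0.001  0.01   0.061]
bar [0.5072 0.2927 0.0777]
amber at scoop 0
cell rim ((501.578369140625, 90.20184326171875), (63.900787353515625, 63.894405364990234), 73.2009506225586)
t 27.98 tcp [0.4323 0.3606 0.2292] tilt 32.6 az -37.8 ylift -0.11 yaz 52.4 j [-1.1   0.35 -0.01  1.92  0.64  1.1  -0.56]
```

```bash
timeout 20 python3 - <<'E'
from h import *
path([.3,.36,.5],[.0,.36,.6],[-.33,.26,.65]); dirn(142,45)
E
```

```text
t 27.98 tcp [0.4323 0.3606 0.2292] tilt 32.6 az -37.8 ylift -0.11 yaz 52.4 j [-1.1   0.35 -0.01  1.92  0.64  1.1  -0.56]
[0.3  0.36 0.5 ] 5 rows of [-0.0115 -0.0163 -0.0569] total [-0.0577 -0.0817 -0.2844]
[0.   0.36 0.6 ] 6 rows of [ 0.0244 -0.0305 -0.0353] total [ 0.1467 -0.1833 -0.2119]
[-0.33  0.26  0.65] 6 rows of [ 0.0237 -0.0468 -0.0249] total [ 0.1423 -0.2807 -0.1495]
dir 142 45 [ 0.0129  0.0002 -0.0586]
```

>>> arm_command(plan="-0.0115 -0.0163 -0.0569 0;-0.0115 -0.0163 -0.0569 0;-0.0115 -0.0163 -0.0569 0;-0.0115 -0.0163 -0.0569 0;-0.0115 -0.0163 -0.0569 0;0.0244 -0.0305 -0.0353 0;0.0244 -0.0305 -0.0353 0;0.0244 -0.0305 -0.0353 0;0.0244 -0.0305 -0.0353 0;0.0244 -0.0305 -0.0353 0;0.0244 -0.0305 -0.0353 0;0.0237 -0.0468 -0.0249 0;0.0237 -0.0468 -0.0249 0;0.0237 -0.0468 -0.0249 0;0.0237 -0.0468 -0.0249 0;0.0237 -0.0468 -0.0249 0;0.0237 -0.0468 -0.0249 0")

```text
clock: 30.1
tcp_pos: [-0.1383, 0.2638, 0.5285]
orientation: [0.845, 2.532, -0.114]
contact_force: [-1.0, 0.1, 1.3]
grip_width: 0.0855
gripper_force: 0.0
```

```bash
timeout 20 python3 - <<'E'
from h import *
st(); dirn(142,45)
E
```

```text
t 30.1 tcp [-0.1383  0.2638  0.5285] tilt 27.4 az -28.6 ylift 3.82 yaz 54.0 j [-0.57 -0.34 -1.36  1.65  0.    1.92 -0.93]
dir 142 45 [ 0.0185  0.0043 -0.0569]
```

>>> arm_command(plan="0.036 0.0 -0.046 0;0.036 0.0 -0.046 0;0.036 0.0 -0.046 0;0.036 0.0 -0.046 0;0.036 0.0 -0.046 0")

```text
clock: 30.72
tcp_pos: [-0.2203, 0.2935, 0.5958]
orientation: [0.864, 2.707, 0.074]
contact_force: [-0.8, 0.3, -1.3]
grip_width: 0.0854
gripper_force: 0.0
```

```bash
timeout 20 python3 - <<'E'
from h import *
st(); dirn(150,45);dirn(150,20)
E
```

```text
t 30.73 tcp [-0.2203  0.2935  0.5958] tilt 17.4 az -7.9 ylift 7.94 yaz 55.7 j [-0.57 -0.34 -1.41  1.43 -0.07  1.92 -1.01]
dir 150 45 [ 0.0294  0.0027 -0.0522]
dir 150 20 [ 0.0486 -0.0014 -0.0352]
```

```bash
timeout 20 python3 - <<'E'
from h import *
path([-.38,.06,.6]); dirn(172,30)
E
```

```text
t 30.73 tcp [-0.2203  0.2935  0.5958] tilt 17.4 az -7.9 ylift 7.94 yaz 55.7 j [-0.57 -0.34 -1.41  1.43 -0.07  1.92 -1.01]
[-0.38  0.06  0.6 ] 5 rows of [-0.0023 -0.0559 -0.0083] total [-0.0114 -0.2796 -0.0417]
dir 172 30 [ 0.0361 -0.0187 -0.0442]
```

>>> arm_command(plan="-0.0023 -0.0559 -0.0083 0;-0.0023 -0.0559 -0.0083 0;-0.0023 -0.0559 -0.0083 0;-0.0023 -0.0559 -0.0083 0;-0.0023 -0.0559 -0.0083 0;0.0361 -0.0187 -0.0442 0;0.0361 -0.0187 -0.0442 0")

```text
clock: 31.6
tcp_pos: [-0.379, 0.0737, 0.5966]
orientation: [0.895, 2.846, 0.102]
contact_force: [-0.5, 0.2, -0.1]
grip_width: 0.0856
gripper_force: 0.0
```

```bash
timeout 20 python3 - <<'E'
from h import *
o,_=st(); dirn(172,30); print(o['contact_force'])
E
```

```text
t 31.6 tcp [-0.379   0.0737  0.5966] tilt 9.8 az 6.0 ylift 6.39 yaz 55.5 j [-1.17 -0.34 -1.41  1.41 -0.24  1.92 -1.66]
dir 172 30 [ 0.0419 -0.0197 -0.0381]
[-0.49389087  0.16029586 -0.08173213]
```

>>> arm_command(plan="0.03 -0.035 -0.038 0;0.03 -0.035 -0.038 0;0.03 -0.035 -0.038 0")

```text
clock: 31.98
tcp_pos: [-0.4165, 0.03, 0.6451]
orientation: [0.93, 2.968, 0.082]
contact_force: [-0.6, 0.7, 0.1]
grip_width: 0.0853
gripper_force: 0.0
```

```bash
timeout 20 python3 - <<'E'
from h import *
o,_=st(); dirn(186,40); 
E
```

```text
t 31.98 tcp [-0.4165  0.03    0.6451] tilt 3.5 az 43.0 ylift 3.40 yaz 55.2 j [-1.24 -0.34 -1.41  1.29 -0.29  1.92 -1.77]
dir 186 40 [ 0.0343 -0.0277 -0.0407]
```

```bash
timeout 20 python3 - <<'E'
from h import *
path([-.36,-.2,.63]); dirn(215,40); 
E
```

```text
t 31.98 tcp [-0.4165  0.03    0.6451] tilt 3.5 az 43.0 ylift 3.40 yaz 55.2 j [-1.24 -0.34 -1.41  1.29 -0.29  1.92 -1.77]
[-0.36 -0.2   0.63] 4 rows of [-0.0444 -0.0393  0.002 ] total [-0.1775 -0.1573  0.0081]
dir 215 40 [ 0.0154 -0.0408 -0.0413]
```

>>> arm_command(plan="-0.0444 -0.0393 0.002 0;-0.0444 -0.0393 0.002 0;-0.0444 -0.0393 0.002 0;-0.0444 -0.0393 0.002 0;0.0154 -0.0408 -0.0413 0;0.0154 -0.0408 -0.0413 0;0.0154 -0.0408 -0.0413 0")

```text
clock: 32.85
tcp_pos: [-0.382, -0.2242, 0.6904]
orientation: [-0.916, -2.931, 0.052]
contact_force: [-0.3, -0.4, -0.6]
grip_width: 0.0854
gripper_force: 0.0
```

```bash
timeout 20 python3 - <<'E'
from h import *
o,_=st(); dirn(186,40); path([-.30,.10,.55],[-.15,.33,.5],[.2,.38,.45],[.45,.12,.3])
E
```

```text
t 32.85 tcp [-0.382  -0.2242  0.6904] tilt 4.5 az -171.7 ylift -3.04 yaz 55.4 j [-1.78 -0.34 -1.41  1.18 -0.36  1.92 -2.37]
dir 186 40 [ 0.0369 -0.0319 -0.0349]
t 32.85 tcp [-0.382  -0.2242  0.6904] tilt 4.5 az -171.7 ylift -3.04 yaz 55.4 j [-1.78 -0.34 -1.41  1.18 -0.36  1.92 -2.37]
[-0.3   0.1   0.55] 6 rows of [0.0183 0.0534 0.0217] total [0.1095 0.3204 0.13  ]
[-0.15  0.33  0.5 ] 5 rows of [0.001  0.0554 0.0071] total [0.0052 0.2768 0.0357]
[0.2  0.38 0.45] 6 rows of [-0.0435  0.0404  0.0037] total [-0.2613  0.2423  0.0224]
[0.45 0.12 0.3 ] 7 rows of [-0.0517 -0.0091  0.019 ] total [-0.3616 -0.0638  0.1333]
```

>>> arm_command(plan="0.0183 0.0534 0.0217 0;0.0183 0.0534 0.0217 0;0.0183 0.0534 0.0217 0;0.0183 0.0534 0.0217 0;0.0183 0.0534 0.0217 0;0.0183 0.0534 0.0217 0;0.001 0.0554 0.0071 0;0.001 0.0554 0.0071 0;0.001 0.0554 0.0071 0;0.001 0.0554 0.0071 0;0.001 0.0554 0.0071 0;-0.0435 0.0404 0.0037 0;-0.0435 0.0404 0.0037 0;-0.0435 0.0404 0.0037 0;-0.0435 0.0404 0.0037 0;-0.0435 0.0404 0.0037 0;-0.0435 0.0404 0.0037 0")

```text
clock: 34.98
tcp_pos: [0.2004, 0.3771, 0.452]
orientation: [-0.917, -2.93, 0.051]
contact_force: [0.0, 1.9, -0.5]
grip_width: 0.0852
gripper_force: 0.0
```

```bash
timeout 20 python3 - <<'E'
from h import *
o,_=st(); dirn(8,70); path([.6,.09,.6])
E
```

```text
t 34.98 tcp [0.2004 0.3771 0.452 ] tilt 4.5 az -172.3 ylift -3.05 yaz 55.3 j [-2.14 -0.18  0.84  1.8   0.06  1.49 -0.35]
dir 8 70 [-0.0117  0.0109 -0.0578]
t 34.98 tcp [0.2004 0.3771 0.452 ] tilt 4.5 az -172.3 ylift -3.05 yaz 55.3 j [-2.14 -0.18  0.84  1.8   0.06  1.49 -0.35]
[0.6  0.09 0.6 ] 9 rows of [-0.0536 -0.0019 -0.0195] total [-0.4826 -0.0167 -0.1757]
```

>>> arm_command(plan="-0.0536 -0.0019 -0.0195 0;-0.0536 -0.0019 -0.0195 0;-0.0536 -0.0019 -0.0195 0;-0.0536 -0.0019 -0.0195 0;-0.0536 -0.0019 -0.0195 0;-0.0536 -0.0019 -0.0195 0;-0.0536 -0.0019 -0.0195 0;-0.0536 -0.0019 -0.0195 0;-0.0536 -0.0019 -0.0195 0;-0.0117 0.0109 -0.05 0;-0.0117 0.0109 -0.05 0")

```text
clock: 36.35
tcp_pos: [0.5287, 0.0754, 0.6601]
orientation: [0.928, 2.962, 0.067]
contact_force: [1.0, 1.1, -0.7]
grip_width: 0.0856
gripper_force: 0.0
```

```bash
timeout 20 python3 - <<'E'
from h import *
o,_=st(); dirn(8,70)
E
```

```text
t 36.35 tcp [0.5287 0.0754 0.6601] tilt 3.3 az 31.6 ylift 2.98 yaz 55.3 j [-2.14 -0.34  1.45  1.19  0.36  1.92  0.42]
dir 8 70 [-0.0163  0.0168 -0.0552]
```

>>> arm_command(plan="0 0 0.044 10.3;0 0 0.044 10.3;0 0 0.044 10.3;0 0 0.044 10.3;0 0 0.044 10.3;0 0 0.044 10.3;0 0 0.044 10.3")

```text
clock: 37.22
tcp_pos: [0.512, 0.0791, 0.3591]
orientation: [2.514, 1.852, 0.117]
contact_force: [0.8, -0.8, -0.6]
grip_width: 0.0854
gripper_force: 0.0
```

```bash
timeout 20 python3 - <<'E'
from h import *
o,_=st(); path([.40,-.09,.35],[.2,-.04,.35])
E
```

```text
t 37.23 tcp [0.512  0.0791 0.3591] tilt 4.4 az 23.6 ylift 3.34 yaz -17.3 j [-1.94 -0.34  1.45  1.88  0.36  1.25 -0.89]
t 37.23 tcp [0.512  0.0791 0.3591] tilt 4.4 az 23.6 ylift 3.34 yaz -17.3 j [-1.94 -0.34  1.45  1.88  0.36  1.25 -0.89]
[ 0.4  -0.09  0.35] 4 rows of [-0.0487 -0.0142 -0.001 ] total [-0.1949 -0.0569 -0.004 ]
[ 0.2  -0.04  0.35] 4 rows of [-0.0028 -0.0514 -0.0031] total [-0.0113 -0.2055 -0.0126]
```

>>> arm_command(plan="-0.0487 -0.0142 0 0;-0.0487 -0.0142 0 0;-0.0487 -0.0142 0 0;-0.0487 -0.0142 0 0;0 -0.04 0 0;0 -0.04 0 0")

```text
clock: 37.98
tcp_pos: [0.3503, -0.0536, 0.3465]
orientation: [2.51, 1.859, 0.125]
contact_force: [-0.3, 0.4, 1.0]
grip_width: 0.0855
gripper_force: 0.0
```

```bash
timeout 20 python3 - <<'E'
from h import *
o,_=st(); 
E
```

```text
t 37.98 tcp [ 0.3503 -0.0536  0.3465] tilt 4.7 az 25.6 ylift 3.45 yaz -17.0 j [-0.68 -0.34  0.53  2.16  0.15  1.2  -0.52]
```

>>> arm_command(plan="0 -0.05 0 0;0 -0.05 0 0;0 -0.03 0 0")

```text
clock: 38.35
tcp_pos: [0.306, -0.0462, 0.3542]
orientation: [2.498, 1.859, 0.154]
contact_force: [0.1, 0.1, 0.6]
grip_width: 0.0851
gripper_force: 0.0
```

```bash
timeout 20 python3 - <<'E'
from h import *
o,_=st(); 
E
```

```text
t 38.35 tcp [ 0.306  -0.0462  0.3542] tilt 5.8 az 23.2 ylift 4.46 yaz -16.8 j [-0.05 -0.34  0.03  2.19 -0.03  1.19 -0.31]
```

>>> arm_command(plan="0 -0.05 0 0;0 -0.05 0 0")

```text
clock: 38.6
tcp_pos: [0.2884, -0.0374, 0.3453]
orientation: [2.503, 1.873, 0.127]
contact_force: [-0.3, -0.6, 1.3]
grip_width: 0.0855
gripper_force: 0.0
```

```bash
timeout 20 python3 - <<'E'
from h import *
o,_=st(); path([-.1,.35,.5])
E
```

```text
t 38.6 tcp [ 0.2884 -0.0374  0.3453] tilt 4.7 az 27.8 ylift 3.37 yaz -16.5 j [ 0.37 -0.34 -0.29  2.21 -0.15  1.19 -0.15]
t 38.6 tcp [ 0.2884 -0.0374  0.3453] tilt 4.7 az 27.8 ylift 3.37 yaz -16.5 j [ 0.37 -0.34 -0.29  2.21 -0.15  1.19 -0.15]
[-0.1   0.35  0.5 ] 10 rows of [ 0.0271 -0.0472 -0.0168] total [ 0.2713 -0.4725 -0.1675]
```

>>> arm_command(plan="0 -0.055 0 0;0 -0.055 0 0;0 -0.055 0 0;0 -0.055 0 0")

```text
clock: 39.1
tcp_pos: [0.25, -0.0063, 0.3096]
orientation: [-2.428, -1.869, -0.057]
contact_force: [-1.5, 0.4, 0.7]
grip_width: 0.0852
gripper_force: 0.0
```

```bash
timeout 20 python3 - <<'E'
from h import *
o,_=st()
E
```

```text
t 39.1 tcp [ 0.25   -0.0063  0.3096] tilt 4.9 az 101.9 ylift -2.20 yaz -14.7 j [ 0.32 -0.34 -0.31  2.29 -0.2   1.2  -0.16]
```

```bash
timeout 20 python3 - <<'E'
from h import *
path([.40,-.42,.68])
E
```

```text
t 39.1 tcp [ 0.25   -0.0063  0.3096] tilt 4.9 az 101.9 ylift -2.20 yaz -14.7 j [ 0.32 -0.34 -0.31  2.29 -0.2   1.2  -0.16]
[ 0.4  -0.42  0.68] 10 rows of [-0.0332  0.0236 -0.0406] total [-0.332   0.2359 -0.4062]
```

>>> arm_command(plan="-0.0332 0.0236 -0.0406 0;-0.0332 0.0236 -0.0406 0;-0.0332 0.0236 -0.0406 0;-0.0332 0.0236 -0.0406 0;-0.0332 0.0236 -0.0406 0;-0.0332 0.0236 -0.0406 0;-0.0332 0.0236 -0.0406 0;-0.0332 0.0236 -0.0406 0;-0.0332 0.0236 -0.0406 0;-0.0332 0.0236 -0.0406 0;0 0 0 0")

```text
clock: 40.48
tcp_pos: [0.3855, -0.4235, 0.6508]
orientation: [-2.491, -1.861, -0.061]
contact_force: [-0.3, 0.3, 0.0]
grip_width: 0.0851
gripper_force: 0.0
```

```bash
timeout 20 python3 - <<'E'
from h import *
o,_=st();dirn(-60,45)
E
```

```text
t 40.48 tcp [ 0.3855 -0.4235  0.6508] tilt 2.9 az 75.5 ylift -0.10 yaz -16.5 j [ 0.53  0.24  0.32  1.02 -0.12  1.92  0.51]
dir -60 45 [-0.027   0.0307 -0.0439]
```

```bash
timeout 20 python3 - <<'E'
from h import *
path([.501,.09,.17],[.501,.09,.036])
E
```

```text
t 40.48 tcp [ 0.3855 -0.4235  0.6508] tilt 2.9 az 75.5 ylift -0.10 yaz -16.5 j [ 0.53  0.24  0.32  1.02 -0.12  1.92  0.51]
[0.501 0.09  0.17 ] 12 rows of [ 0.0417 -0.0028  0.0422] total [ 0.5003 -0.034   0.5067]
[0.501 0.09  0.036] 3 rows of [-0.0022  0.0001  0.0446] total [-0.0067  0.0002  0.1338]
```

>>> arm_command(plan="0.0417 -0.0028 0.0422 0;0.0417 -0.0028 0.0422 0;0.0417 -0.0028 0.0422 0;0.0417 -0.0028 0.0422 0;0.0417 -0.0028 0.0422 0;0.0417 -0.0028 0.0422 0;0.0417 -0.0028 0.0422 0;0.0417 -0.0028 0.0422 0;0.0417 -0.0028 0.0422 0;0.0417 -0.0028 0.0422 0;0.0417 -0.0028 0.0422 0;0.0417 -0.0028 0.0422 0;0 0 0 0;0 0 0 0")

```text
clock: 42.22
tcp_pos: [0.5002, 0.0912, 0.1714]
orientation: [-2.489, -1.864, -0.062]
contact_force: [0.1, -0.4, -0.7]
grip_width: 0.0854
gripper_force: 0.0
```

```bash
timeout 20 python3 - <<'E'
from h import *
im,d,c,M=grab('wrist'); X=cloud(d,c,M)
w=(d>0)&(np.hypot(X[...,0]-.5,X[...,1]-.09)<.06)&(X[...,2]>.058)&(X[...,2]<.07)
print('rim',w.sum(),cv2.minAreaRect((X[w][:,:2]*1000).astype(np.float32)))
h=cv2.cvtColor(im,cv2.COLOR_RGB2HSV).astype(int)
a=(d>0)&(np.hypot(X[...,0]-.5,X[...,1]-.09)<.06)&(h[...,0]<18)&(h[...,1]>130)&(h[...,2]>60)
k,l,s,ce=cv2.connectedComponentsWithStats(a.astype(np.uint8)); print([(s[j,4],X[l==j].mean(0).round(3)) for j in range(1,k) if s[j,4]>10])
ys,xs=np.where(w); y0,x0=max(ys.min()-15,0),max(xs.min()-15,0); cv2.imwrite('pics/w2.png',cv2.resize(im[y0:ys.max()+15,x0:xs.max()+15],(600,500))[:,:,::-1])
path([.501,.09,.036])
E
```

```text
rim 2003 ((498.9952087402344, 91.69060516357422), (64.17036437988281, 64.13053894042969), 73.37864685058594)
[(np.int32(70), array([0.485, 0.114, 0.022])), (np.int32(69), array([0.502, 0.109, 0.021])), (np.int32(71), array([0.513, 0.105, 0.034])), (np.int32(57), array([0.519, 0.094, 0.02 ])), (np.int32(63), array([0.483, 0.094, 0.02 ])), (np.int32(59), array([0.477, 0.077, 0.02 ]))]
t 42.27 tcp [0.5009 0.0905 0.1719] tilt 2.9 az 73.1 ylift 0.02 yaz -16.4 j [-0.13  0.29 -0.17  2.03  0.01  0.8  -0.59]
[0.501 0.09  0.036] 3 rows of [-0.0024  0.0001  0.0452] total [-0.0073  0.0002  0.1357]
```

View pics/w2.png

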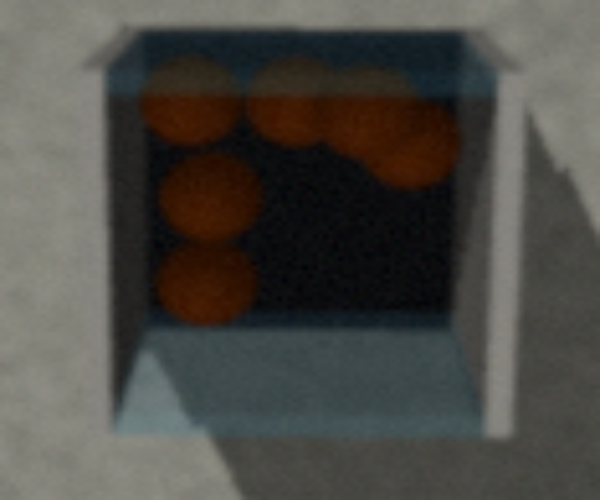

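>>> arm_command(plan="-0.0024 0 0.045 0;-0.0024 0 0.045 0;-0.0018 0 0.035 0;-0.0006 0 0.0107 0;0 0 0 0")

```text
clock: 42.9
tcp_pos: [0.5014, 0.0904, 0.0357]
orientation: [-2.492, -1.862, -0.063]
contact_force: [0.3, -0.6, 0.3]
grip_width: 0.0852
gripper_force: 0.0
```

>>> arm_command(plan="0 0 0 0;0 0 0 0;0 0 0 0;0 0 0 0;0 0 0 0", hand=1, grip_force=40)

```text
clock: 43.52
tcp_pos: [0.502, 0.0911, 0.0367]
orientation: [-2.491, -1.864, -0.066]
contact_force: [-1.6, -0.9, 8.5]
grip_width: 0.0637
gripper_force: 44.6
```

```bash
timeout 20 python3 - <<'E'
from h import *
o,Rm=st(); print(o['contact_force'].round(1),o['grip_width'],o['gripper_force'])
# cell centre (.500,.091,.032) at grip; target beam_mid
off=Rm.T@(np.array([.5003,.091,.032])-o['tcp_pos']); np.save('off.npy',off); print('cell in tool',off.round(4))
Rf=Rm@R.from_euler('z',-6.4,degrees=True).as_matrix()
tgt=np.array([.5495,-.270,.095])-Rf@off; print('tcp tgt',tgt.round(4), 'after yaw tilt change',(Rf@Rm.T@[0,0,1]).round(4))
path([*o['tcp_pos'][:2],.22],[tgt[0],tgt[1],.22],tgt)
E
```

```text
t 43.52 tcp [0.502  0.0911 0.0367] tilt 3.0 az 71.7 ylift 0.10 yaz -16.4 j [-0.16  0.51 -0.14  2.1   0.06  0.5  -0.62]
[-1.6 -0.9  8.5] 0.0637355581961889 44.62337136268616
cell in tool [-0.0008 -0.0016  0.0046]
tcp tgt [ 0.5512 -0.2697  0.0997] after yaw tilt change [-0.0056  0.0015  1.    ]
t 43.52 tcp [0.502  0.0911 0.0367] tilt 3.0 az 71.7 ylift 0.10 yaz -16.4 j [-0.16  0.51 -0.14  2.1   0.06  0.5  -0.62]
[0.50200674 0.09109134 0.22      ] 4 rows of [ 0.0024  0.0001 -0.0458] total [ 0.0095  0.0003 -0.1831]
[ 0.55115992 -0.26971222  0.22      ] 6 rows of [-0.0553  0.0248 -0.0028] total [-0.3318  0.1491 -0.0169]
[ 0.55115992 -0.26971222  0.09967408] 2 rows of [-0.0031 -0.0001  0.0601] total [-0.0062 -0.0002  0.1202]
```

>>> arm_command(plan="0.0006 0 -0.012 0;0.0015 0 -0.028 0;0.0018 0 -0.034 0;0.0018 0 -0.034 0;0.0018 0 -0.034 0;0.0014 0 -0.028 0;0.0006 0 -0.013 0;0 0 0 0")

```text
clock: 44.52
tcp_pos: [0.5013, 0.0912, 0.219]
orientation: [-2.491, -1.864, -0.065]
contact_force: [0.1, -0.1, -2.7]
grip_width: 0.0635
gripper_force: 44.9
```

>>> arm_command(plan="-0.012 0.0054 -0.0006 0;-0.025 0.0112 -0.0012 0;-0.033 0.0148 -0.0017 0;-0.033 0.0148 -0.0017 0;-0.033 0.0148 -0.0017 0;-0.033 0.0148 -0.0017 0;-0.033 0.0148 -0.0017 0;-0.033 0.0148 -0.0017 0;-0.033 0.0148 -0.0017 0;-0.033 0.0148 -0.0017 0;-0.025 0.0112 -0.0012 0;-0.006 0.0027 -0.0003 0;0 0 0 -3.2;0 0 0 -3.2;0 0 0 0")

```text
clock: 46.4
tcp_pos: [0.5497, -0.2688, 0.2173]
orientation: [-2.382, -2.0, -0.064]
contact_force: [0.5, 0.1, -2.8]
grip_width: 0.0637
gripper_force: 45.3
```

```bash
timeout 20 python3 - <<'E'
from h import *
o,Rm=st(); off=np.load('off.npy'); im,d,c,M=grab('top'); X=cloud(d,c,M)
w=(d>0)&(np.hypot(X[...,0]-.55,X[...,1]+.27)<.06)&(X[...,2]>.17)&(X[...,2]<.30)
print(w.sum())
tgt=np.array([.5495,-.270,.095])-Rm@off; print(tgt.round(4)); path([tgt[0],tgt[1],.2],tgt)
E
```

```text
t 46.4 tcp [ 0.5497 -0.2688  0.2173] tilt 2.9 az 76.3 ylift 0.19 yaz -10.0 j [ 0.39  0.41 -0.01  1.73 -0.05  1.01  0.23]
2008
[ 0.5512 -0.2697  0.0997]
t 46.45 tcp [ 0.5498 -0.269   0.2174] tilt 2.9 az 76.1 ylift 0.20 yaz -10.0 j [ 0.39  0.41 -0.01  1.73 -0.05  1.01  0.23]
[ 0.55117858 -0.26971413  0.2       ] 1 rows of [-0.0014  0.0015  0.0174] total [-0.0014  0.0015  0.0174]
[ 0.55117858 -0.26971413  0.09966753] 2 rows of [-0.0026 -0.0002  0.0501] total [-0.0051 -0.0004  0.1002]
```

Weight 2.1–2.8 N: cell and beads held. Lower in.

>>> arm_command(plan="-0.0008 0.0005 0.01 0;-0.0016 0.0004 0.022 0;-0.0016 0.0002 0.025 0;-0.0014 0.0001 0.025 0;-0.001 0 0.022 0;-0.0005 0 0.01 0;0 0 0.0036 0;0 0 0 0;0 0 0 0")

```text
clock: 47.58
tcp_pos: [0.5523, -0.2712, 0.1012]
orientation: [-2.385, -2.002, -0.066]
contact_force: [-0.7, -0.3, -2.2]
grip_width: 0.0634
gripper_force: 45.3
```

```bash
timeout 30 python3 - <<'E'
from h import *
o,Rm=st(); off=np.load('off.npy'); print('cell est',(o['tcp_pos']+Rm@off).round(4))
for n in('scene','top'):
    im,d,c,M=grab(n); X=cloud(d,c,M); h=cv2.cvtColor(im,cv2.COLOR_RGB2HSV).astype(int)
    nr=(d>0)&(np.abs(X[...,0]-.55)<.06)&(np.abs(X[...,1]+.27)<.07)
    w=nr&(X[...,2]>.045)&(X[...,2]<.132)&(h[...,2]>70); P=X[w]
    print(n,w.sum(),cv2.minAreaRect((P[:,:2]*1000).astype(np.float32)),np.percentile(P[:,2],[1,50,99]).round(4))
    # frosted +x face plane (scene)
    e=np.array([np.cos(np.radians(-10.4)),np.sin(np.radians(-10.4))]); t=(P[:,:2]-[.5495,-.27])@e; u=(P[:,:2]-[.5495,-.27])@[-e[1],e[0]]
    f=(t>.02)&(P[:,2]>.066)&(P[:,2]<.122); 
    if f.sum()>80:
        Q=P[f]; m=Q.mean(0); nv=np.linalg.svd(Q-m,full_matrices=False)[2][2]; nv*=np.sign(nv[0]); print(' face',f.sum(),m.round(4),'t',t[f].mean().round(4),'normal az %.1f el %.1f'%(np.degrees(np.arctan2(nv[1],nv[0])),np.degrees(np.arcsin(nv[2]))),'u range',np.percentile(u[f],[1,99]).round(4),'z',np.percentile(P[t>.02][:,2],[1,99]).round(4))
    am=nr&(h[...,0]<18)&(h[...,1]>130)&(h[...,2]>60); print(' amber',am.sum(),X[am].mean(0).round(3) if am.any() else '')
    cv2.imwrite('pics/f_%s.png'%n,im[:,:,::-1])
print(r.get_obs()['contact_force'])
E
```

```text
t 47.58 tcp [ 0.5523 -0.2712  0.1012] tilt 2.9 az 72.6 ylift 0.37 yaz -10.0 j [ 0.4   0.55 -0.02  1.81 -0.06  0.79  0.24]
cell est [ 0.5507 -0.2715  0.0966]
scene 1307 ((552.388671875, -271.82403564453125), (64.97618103027344, 68.01605987548828), 80.3202133178711) [0.0697 0.1069 0.1307]
 face 580 [ 0.5824 -0.2799  0.0935] t 0.0342 normal az -10.1 el -0.0 u range [-0.0328  0.0302] z [0.07   0.1308]
 amber 76 [ 0.539 -0.287  0.091]
top 345 ((553.3903198242188, -257.9065856933594), (49.15129089355469, 79.2186279296875), 68.9255599975586) [0.0666 0.1107 0.1306]
 amber 119 [ 0.553 -0.27   0.085]
[ 0.33743473 -0.33936203 -2.73791868]
```

>>> arm_command(plan="0.0004 -0.0008 0.001 0;0.0003 -0.0007 0.001 0;0 0 0 0;0 0 0 0;0 0 0 0;0 0 0 0;0 0 0 0;0 0 0 0")

```text
clock: 48.68
tcp_pos: [0.5504, -0.27, 0.0984]
orientation: [-2.384, -2.001, -0.065]
contact_force: [0.1, -0.2, -2.2]
grip_width: 0.0633
gripper_force: 45.3
```

```bash
timeout 30 python3 - <<'E'
from h import *
o,Rm=st(); print((o['tcp_pos']+Rm@np.load('off.npy')).round(4),np.abs(o['qvel']).max(),o['contact_force'].round(1),o['gripper_force'])
print(ticket.hand_in())
E
```

```text
t 48.67 tcp [ 0.5504 -0.27    0.0984] tilt 2.9 az 74.3 ylift 0.29 yaz -10.0 j [ 0.4   0.55 -0.02  1.82 -0.06  0.78  0.24]
[ 0.5488 -0.2703  0.0938] 0.00166221799833381 [ 0.1 -0.2 -2.2] 45.31351447105408
the job is handed in; nothing more can be done
None
```

I handed the job in at 48.7 s. All six beads are in the cell, the scoop is back upright on the bench, and the cell is held by its frosted faces, level and still, about 1 mm from the beam centre by my estimate. The hand-in gave no verdict.

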